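# Load the optics caddy and hold it up level

### The job

Stand the loose black lens tube that is on the bench, upright and centred, on the empty raised seat of the optics caddy and let go of it. Then take the caddy by its blue handle, lift it straight up about 12 cm clear of the bench with both lens tubes standing on their seats, and finish while still holding it there, steady and level. Do not disturb the glass vial and the sensor puck.

Things in the scene. Friction and masses are not known exactly. Their poses are not given: they have to be found in the camera images.
- lens_center (a point): The loose lens tube: a short black ring-shaped cylinder standing on the bench, 30 mm diameter, 25 mm tall, 30 g, solid for contact. This point is its centre, half-way up (12.5 mm above its underside); z is its axis, up.
- caddy: The optics caddy, loose, 0.25 to 0.5 kg, balanced under its handle when both seats are loaded: an aluminium base plate 80 mm (its x) by 180 mm (its y), plate top 12 mm above the bench, with a blue carrying handle over the middle and two steel pedestals with black rubber tops at its two ends. Origin: centre of its underside on the bench when standing; z up.
- handle (a point): Centre of the blue handle bar, 92 mm above the caddy's underside. The bar is 14 mm wide (caddy's x), 56 mm long (caddy's y) and 16 mm high, top at 100 mm, carried by two 10 mm steel rods at y = +21 and -21 mm below it; free space beside it down to the plate. Axes as the caddy's.
- empty_seat (a point): Centre of the top face of the empty pedestal (24 mm disc, 62 mm above the caddy's underside, at caddy y = +70 mm). Axes as the caddy's.
- taken_seat (a point): Centre of the top face of the other pedestal, at caddy y = -70 mm, on which the short lens tube stands.
- short_lens_center (a point): The short lens tube, black, 30 mm diameter, 20 mm tall, 30 g, standing loosely on the taken seat from the start. This point is its centre, 10 mm above its underside.
- vial_center (a point): Bystander: clear glass vial with white cap, 27 mm diameter, 57 mm tall, standing on the bench near the loose lens tube. This point is its centre, half-way up.
- puck_center (a point): Bystander: black sensor puck with a pale ring on top, 48 mm diameter, 18 mm tall, lying on the bench near the loose lens tube. This point is its centre, half-way up.
- laser_supply: Fixed red power supply box with a fan unit, between the loose lens tube (left) and the caddy (right): 250 x 160 mm, box top at 0.10 m, fan to about 0.18 m; carry things well above it. Origin under the box. Not listed but solid: a large red-topped instrument on legs, 0.4 m high, behind it at the left (from about x = 0.62 m back); swing across in front of that.
- probe_stand: Fixed stand with a 0.35 m tall round column and a measuring head on a flat red base, to the robot's right in front of the caddy. Do not swing low through it. The origin is under the middle of its base; the column stands within 0.1 m of it, on the robot's side.
Not all that is in view belongs to the job. Leave any orange look-alike of the part that bears lens_center alone.

How it is judged:
By the outcome, as a careful person would: the job done as asked, in the order asked, and still so for the second after the job is handed in, while the arm keeps its last pose, push and grip.
It also fails if it takes over 59 s, if anything falls off the work surface, if the arm or the gripper's body presses on something with over 40 N, if the wrist force passes 120 N, or if a joint passes its speed limit or range.

### The arm

A 7-joint arm with a two-finger parallel gripper is mounted at the origin on a cart in front of the work surface, level with it; the furniture and walls round the work are solid. World frame = base frame: x ahead of the robot, y to its left, z up, the work surface at z = 0. Lengths are in m, angles in rad, forces in N, time in s.
With the tool pointing down it reaches from about 0.425 to 0.925 m from the base axis. Payload 6.8 kg.
Tool frame: the origin (TCP) lies at the very end of the fingers, on their centre line; the grasp point (between the pads) lies 19 mm behind it; x points along the fingers, y is the direction in which the jaws open and shut, and the axes are right-handed (so a half turn about x gives the same grasp; the last joint's range is limited). The gripper opens to 85 mm and grips with 20 to 120 N. Pads are 22 mm wide; open, the fingers measure 114 mm over their backs; the gripper's body (76 mm by 85 mm) begins 54 mm behind the grasp point. The pads swing forward as they close: fully open they stand 13 mm farther back than shut.
Start: joints at [1.236, 0.477, 0.022, 1.555, -0.011, 1.109, -0.083], TCP at [0.152, -0.658, 0.231] pointing down, gripper open.
Joint ranges: [-2.96, 2.96], [-0.34, 2.1], [-1.41, 1.46], [0.24, 2.44], [-1.37, 4.51], [0.17, 1.92], [-2.96, 2.96]. Speed limits (rad/s): [2.39, 2.39, 3.14, 3.14, 3.14, 3.14, 3.14].

### API

Orientations are given as a rotation vector (axis times angle).
In Python, from bench import get_obs, grab_frame, camera_info, hand_in gives the robot as it stands.
- The arm moves only by the tool apply_moves, never from a script. Its argument "series" is text: rows parted by semicolons, each of 7 numbers parted by spaces: the turn, a rotation vector about the tool's x, y, z in rad, then the shift along the tool's x, y, z in m, then the opening, from 0 (shut) to 1 (fully open). In form: wx wy wz tx ty tz hand; .... A call has 1 to 12 rows; each row is the pose to reach, as a shift and turn from the pose commanded when the call began, along the tool's axes at that moment; what a row does not reach only later rows make up. A row lasts 1/8 s, in which the tool goes at most 62.5 mm and 10.7 degrees, less where a joint would pass 70% of its speed; a pose out of reach is approached as far as the arm can. A call with a gripper value outside its range is refused whole. The fingers move at their own pace and stop on an object; "force" is the grip in N (left out, the last holds). Time passes only in rows, so rows that repeat a pose let the fingers close. It gives the time, the measured TCP pose, the force and the opening at its end, in the units of the state.
- get_obs(): the state, without advancing time (a new reading comes with each control period).
- grab_frame(name): name is "side" or "top" or "wrist"; returns the picture (384x512x3 uint8, blue, green, red); there is no depth.
- camera_info(name): a dict with "fov_y" (degrees; the focal length in pixels is half the picture's height over the tangent of half this angle, whatever the lens; pixels are square), "cx", "cy" (the principal point, pixels), "D" ([k1, k2, p1, p2, k3] as OpenCV has them; the pictures are not rectified), "rvec" (rotation vector, rad) and "tvec" (3), from world to camera coordinates, as OpenCV has them. Camera axes: x right, y down, z forward; pixel columns grow to the right and rows downward; lengths in m; the calibration is good to about 2 mm. A picture is of the moment at which its call begins: read the wrist's pose just before it. camera_info takes no time and is no camera call; for the wrist camera it gives the pose at the moment of the call.
- hand_in(): hands the job in, once; it reports no verdict.
The state is a dict: "clock": time; "joints": joint angles; "qvel": joint speeds; "tau": joint torques, N m; "tcp_pos": TCP position; "orientation": TCP orientation; "contact_force": force on the tool from outside, world axes, zero at the start; "moment": the same for the moment, N m; "grip_width": finger opening in m.
Only numpy, scipy, OpenCV 4.12 (cv2) and the standard library are available. Lean on these libraries where they do the work, as an engineer would, in place of code of your own. Each camera call takes 0.05 s, during which the arm holds its last target.

## Working session

There is one attempt and no reset: what is moved stays moved. The work goes in short steps, Python scripts to look and compute and a tool call to move; the robot and the scene stay as the last step left them, time stands still between calls to the robot, and variables do not carry over. Pictures are saved under pics/ and viewed, and the job is handed in when it is done.

Besides the shell and the picture viewer there is one more tool, called after "Emit:" by a JSON object that holds its "fn" and its "kwargs", one argument or row to a line. apply_moves: Moves the arm, as the interface text tells. Its arguments: {"type":"object","properties":{"series":{"type":"string"},"force":{"type":"number"}},"required":["series"]}

```bash
mkdir -p pics; ls
python3 - <<'E'
from bench import *
import cv2
s=get_obs()
for k,v in s.items(): print(k,v)
for n in ("side","top","wrist"):
    print(n,camera_info(n)); cv2.imwrite(f"pics/{n}0.png",grab_frame(n))
E
```

```text
pics
clock 0.0
joints [ 1.23586813  0.47778823  0.02229193  1.5564556  -0.01149457  1.10928812
 -0.08309509]
qvel [-0.00036517 -0.00152079  0.00129595 -0.00016828  0.00049506 -0.00032755
  0.00036117]
tau [-5.88177736e-04 -5.96454656e+01  1.60799492e+00 -2.81204689e+01
  1.25565694e-02  9.27569607e-03 -7.05232225e-06]
tcp_pos [ 0.15167932 -0.65712986  0.23033099]
orientation [ 2.10174941  0.24139635 -2.10242905]
contact_force [-0.5655713   0.31238253 -0.33243708]
moment [ 0.00892716  0.0420434  -0.03929176]
grip_width 0.0854654898383057
side {'fov_y': 54.498667418305374, 'cx': 257.3609686041565, 'cy': 191.62503297005696, 'D': array([-0.02049874,  0.        ,  0.        ,  0.        ,  0.        ]), 'rvec': array([ 0.7157673 , -2.82783824,  0.72814637]), 'tvec': array([0.40532641, 0.23233654, 1.09392509])}
top {'fov_y': 51.82740662544678, 'cx': 259.7756095009433, 'cy': 187.6285881685501, 'D': array([-0.00374883,  0.        ,  0.        ,  0.        ,  0.        ]), 'rvec': array([ 2.15857815, -2.13066106,  0.15644374]), 'tvec': array([0.01973549, 0.4786776 , 1.3111607 ])}
wrist {'fov_y': 68.67083696290736, 'cx': 255.77019687557214, 'cy': 189.90047699120848, 'D': array([-0.06343126,  0.        ,  0.        ,  0.        ,  0.        ]), 'rvec': array([-2.27118483,  1.80663694,  0.2662036 ]), 'tvec': array([-0.67564877, -0.03753268,  0.37858359])}
```

View pics/side0.png

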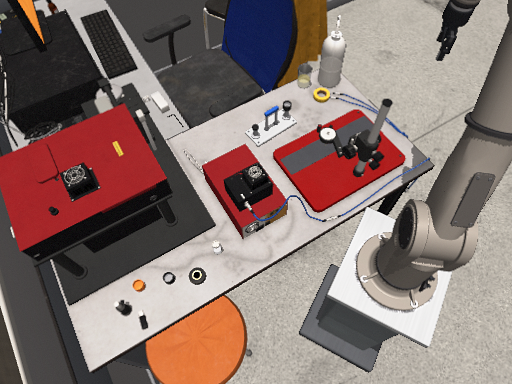

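View pics/top0.png

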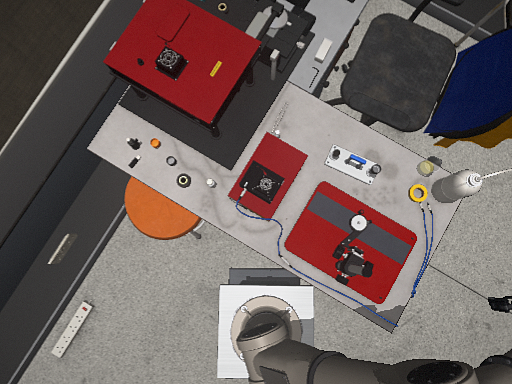

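View pics/wrist0.png

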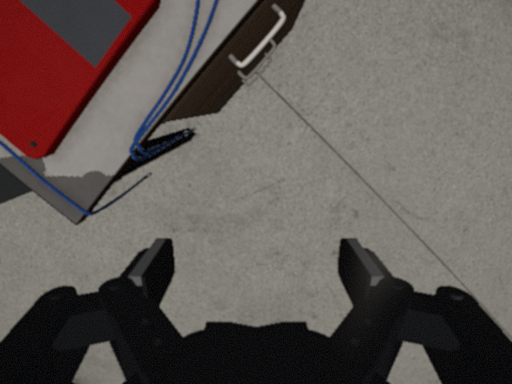

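```bash
cat > h.py <<'E'
import numpy as np, cv2
from scipy.spatial.transform import Rotation as R
from bench import *
def cam(n,ci=None):
    c=ci or camera_info(n); f=192/np.tan(np.radians(c['fov_y']/2))
    K=np.array([[f,0,c['cx']],[0,f,c['cy']],[0,0,1.]]); return K,c['D'],np.array(c['rvec']),np.array(c['tvec'])
def proj(n,P,ci=None):
    K,D,r,t=cam(n,ci); return cv2.projectPoints(np.array(P,float).reshape(-1,3),r,t,K,D)[0].reshape(-1,2)
def ray(n,uv,ci=None):
    K,D,r,t=cam(n,ci); u=cv2.undistortPoints(np.array(uv,float).reshape(1,1,2),K,D).ravel()
    Rm=cv2.Rodrigues(r)[0]; return -Rm.T@t, Rm.T@np.array([u[0],u[1],1])
def atz(n,uv,z,ci=None):
    o,d=ray(n,uv,ci); return o+d*(z-o[2])/d[2]
def crop(img,x0,y0,x1,y1,s,name):
    cv2.imwrite(name,cv2.resize(img[y0:y1,x0:x1],None,fx=s,fy=s,interpolation=cv2.INTER_CUBIC))
E
python3 - <<'E'
from h import *
t=cv2.imread('pics/top0.png'); s=cv2.imread('pics/side0.png')
a=cv2.resize(t[120:200,120:220],None,fx=6,fy=6,interpolation=2)
cv2.imwrite('pics/t_l.png',a)
crop(t,315,135,395,195,8,'pics/t_c.png')
crop(s,125,235,235,305,7,'pics/s_l.png')
crop(s,235,90,305,150,9,'pics/s_c.png')
E
```

```text
(no output)
```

View pics/t_l.png

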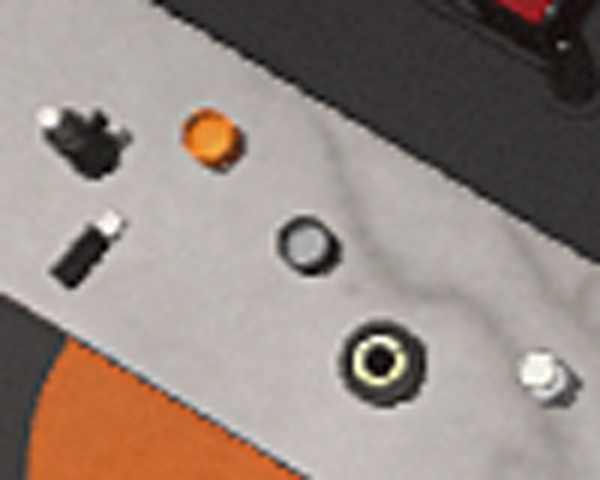

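View pics/t_c.png

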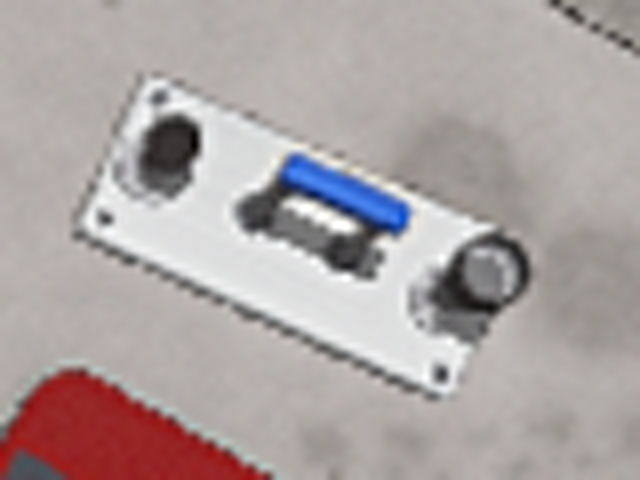

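View pics/s_l.png

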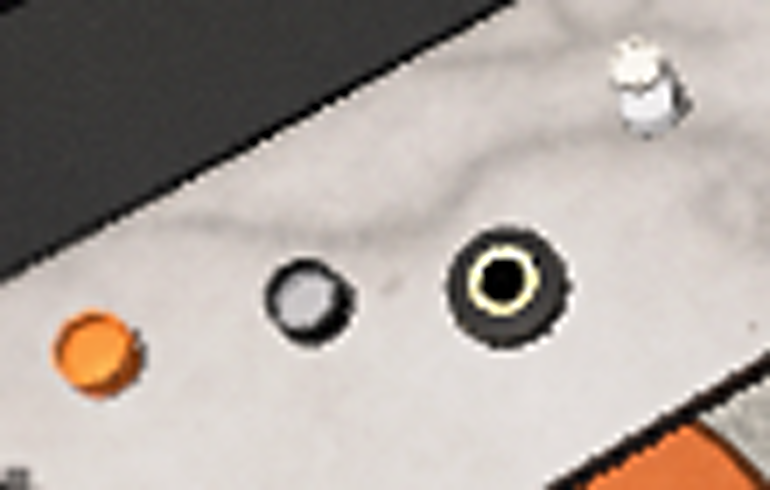

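View pics/s_c.png

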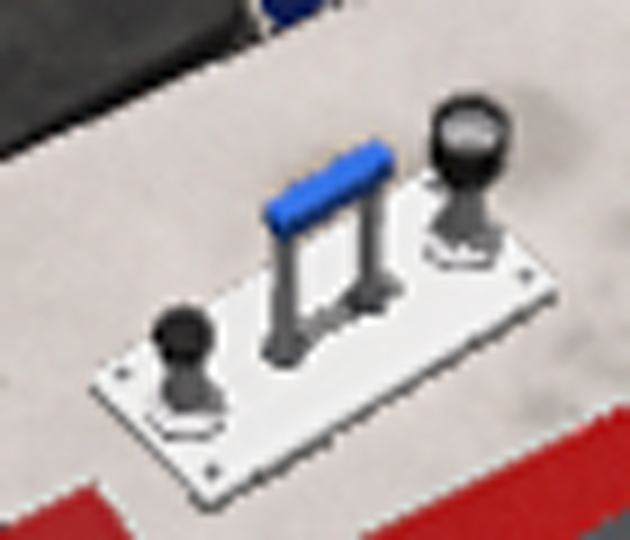

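```bash
cat > m.py <<'E'
from h import *
T=lambda X,Y,x0,y0,s:(x0+(X+.5)/s-.5,y0+(Y+.5)/s-.5)
tl=lambda X,Y:T(X,Y,120,120,6); tc=lambda X,Y:T(X,Y,315,135,8)
sl=lambda X,Y:T(X,Y,125,235,7); sc=lambda X,Y:T(X,Y,235,90,9)
np.set_printoptions(precision=4,suppress=True)
def two(n,a,b,z):
    print(n,'top',atz('top',a,z)[:2],'side',atz('side',b,z)[:2])
two('lens',tl(306,243),sl(304,298),.025)
two('puck',tl(381,362),sl(505,285),.018)
two('vialtop',tl(542,368),sl(636,62),.057)
two('orange',tl(210,137),sl(95,350),.025)
two('handle',tc(348,188),sc(330,183),.098)
two('h+',tc(292,164),sc(278,210),.098); two('h-',tc(404,214),sc(384,158),.098)
two('seat',tc(173,140),sc(183,328),.062)
two('short',tc(493,268),sc(470,130),.082)
two('c1',tc(148,75),sc(97,386),.012)
two('c3',tc(445,398),sc(553,291),.012)
print('c2',atz('top',tc(78,232),.012),atz('side',sc(208,508),.012))
E
python3 m.py
```

```text
lens top [0.5725 0.3367] side [0.5691 0.3379]
puck top [0.5045 0.2918] side [0.5016 0.2927]
vialtop top [0.4958 0.1937] side [0.4936 0.1943]
orange top [0.6348 0.3955] side [0.6318 0.3964]
handle top [ 0.5714 -0.2956] side [ 0.5683 -0.297 ]
h+ top [ 0.5812 -0.2728] side [ 0.5794 -0.276 ]
h- top [ 0.5608 -0.3183] side [ 0.5559 -0.3177]
seat top [ 0.5994 -0.2311] side [ 0.5985 -0.2349]
short top [ 0.542  -0.3589] side [ 0.5389 -0.3591]
c1 top [ 0.6408 -0.2302] side [ 0.6349 -0.2283]
c3 top [ 0.4984 -0.3571] side [ 0.496 -0.357]
c2 [ 0.5698 -0.1986  0.012 ] [ 0.5675 -0.1968  0.012 ]
```

Run:
```python
from h import *
np.set_printoptions(precision=4,suppress=True)
s=get_obs(); M=R.from_rotvec(s['orientation']).as_matrix(); print(M, s['clock'])
a=np.degrees(np.arctan2(M[1,1],M[0,1])); print('jaw yaw',a)
c=atz('top',(343,262),0.0),atz('top',(350,265),.3); print('col',c)
for n in ('top',): print([atz(n,p,0) for p in ((287,250),(321,181),(416,239),(384,303),(240,150))])
```

```text
[[-0.0004  0.2249 -0.9744]
 [ 0.0013 -0.9744 -0.2249]
 [-1.     -0.0014  0.0001]] 0.15
jaw yaw -77.0031326900517
col (array([ 0.2314, -0.2605,  0.    ]), array([ 0.2348, -0.2167,  0.3   ]))
[array([ 0.2693, -0.0698,  0.    ]), array([ 0.5099, -0.1883,  0.    ]), array([ 0.3123, -0.5126,  0.    ]), array([ 0.0978, -0.3957,  0.    ]), array([0.6176, 0.0979, 0.    ])]
```

```bash
cat > plan.py <<'E'
from h import *
def ideal(yaw):
    a=np.radians(yaw); y=np.array([np.cos(a),np.sin(a),0]); x=np.array([0,0,-1.]); return np.c_[x,y,np.cross(x,y)]
def rows(p0,yaw0,wps,nd=3):
    """wps: (x,y,z,yaw,hand)"""
    M=ideal(yaw0); out=[]
    for x,y,z,yaw,h in wps:
        t=M.T@(np.array([x,y,z])-p0); out.append(f"{np.radians(yaw0-yaw):.3g} 0 0 {t[0]:.{nd}f} {t[1]:.{nd}f} {t[2]:.{nd}f} {h}")
    return '; '.join(out)
def arc(r0,r1,a0,a1,z0,z1,y0,y1,n,h):
    o=[]
    for i in range(1,n+1):
        k=i/n; a=np.radians(a0+(a1-a0)*k); r=r0+(r1-r0)*k
        o.append((r*np.cos(a),r*np.sin(a),z0+(z1-z0)*k,y0+(y1-y0)*k,h))
    return o
E
python3 - <<'E'
from plan import *
p=np.array([.152,-.658,.231])
up=[(.152,-.658,z,-77,1) for z in (.28,.34,.40,.44)]
A=arc(.675,.66,-77,30.5,.44,.44,-77,-49,22,1)
print(rows(p,-77,up+A[:8]))
q=np.array(A[7][:3]);print(q,A[7][3]);print(rows(q,A[7][3],A[8:20]))
E
```

```text
0 0 0 -0.049 0.000 0.000 1; 0 0 0 -0.109 0.000 0.000 1; 0 0 0 -0.169 0.000 0.000 1; 0 0 0 -0.209 0.000 0.000 1; -0.0222 0 0 -0.209 -0.003 -0.057 1; -0.0444 0 0 -0.209 -0.011 -0.114 1; -0.0666 0 0 -0.209 -0.024 -0.170 1; -0.0889 0 0 -0.209 -0.042 -0.225 1; -0.111 0 0 -0.209 -0.064 -0.278 1; -0.133 0 0 -0.209 -0.090 -0.328 1; -0.155 0 0 -0.209 -0.121 -0.377 1; -0.178 0 0 -0.209 -0.156 -0.422 1
[ 0.5282624  -0.41137569  0.44      ] -66.81818181818181
-0.0222 0 0 0.000 -0.030 -0.048 1; -0.0444 0 0 0.000 -0.065 -0.094 1; -0.0666 0 0 0.000 -0.102 -0.136 1; -0.0889 0 0 0.000 -0.144 -0.175 1; -0.111 0 0 0.000 -0.188 -0.211 1; -0.133 0 0 0.000 -0.236 -0.242 1; -0.155 0 0 0.000 -0.285 -0.269 1; -0.178 0 0 0.000 -0.337 -0.292 1; -0.2 0 0 0.000 -0.391 -0.310 1; -0.222 0 0 0.000 -0.446 -0.324 1; -0.244 0 0 0.000 -0.502 -0.333 1; -0.267 0 0 0.000 -0.558 -0.337 1
```

Emit:
{"fn": "apply_moves", "kwargs": {
  "series": "0 0 0 -0.05 0 0 1; 0 0 0 -0.11 0 0 1; 0 0 0 -0.17 0 0 1; 0 0 0 -0.21 0 0 1; -0.02 0 0 -0.21 -0.003 -0.057 1; -0.04 0 0 -0.21 -0.011 -0.114 1; -0.07 0 0 -0.21 -0.024 -0.17 1; -0.09 0 0 -0.21 -0.042 -0.225 1; -0.11 0 0 -0.21 -0.064 -0.278 1; -0.13 0 0 -0.21 -0.09 -0.328 1; -0.15 0 0 -0.21 -0.121 -0.377 1; -0.18 0 0 -0.21 -0.156 -0.422 1"
}}

```text
clock: 1.65
tcp_pos: [0.5291, -0.4093, 0.4406]
orientation: [1.997, 0.414, -1.998]
contact_force: [1.4, -0.4, 0.2]
grip_width: 0.0852
```

Emit:
{"fn": "apply_moves", "kwargs": {
  "series": "-0.02 0 0 0 -0.03 -0.048 1; -0.04 0 0 0 -0.065 -0.094 1; -0.07 0 0 0 -0.102 -0.136 1;-0.07 0 0 0 -0.102 -0.136 1"
}}

```text
clock: 2.15
tcp_pos: [0.6149, -0.2565, 0.4408]
orientation: [1.952, 0.488, -1.949]
contact_force: [-1.0, -0.7, 0.5]
grip_width: 0.0851
```

Run:
```python
from h import *
import json
s=get_obs(); c=camera_info('wrist'); im=grab_frame('wrist'); print(s['tcp_pos'],s['clock'],s['qvel'],s['joints'])
cv2.imwrite('pics/w1.png',im); json.dump({k:np.array(v).tolist() for k,v in c.items()},open('w1.json','w'))
```

```text
[ 0.61488807 -0.2565348   0.4408068 ] 2.15 [ 5.56856418e-02 -4.62844240e-05  8.09369720e-02 -5.16289481e-03
  3.56405651e-02  5.88837837e-03  2.08749975e-02] [ 0.45514279  0.37331863 -0.22540727  1.25109089  0.07822466  1.52651682
 -0.84251816]
```

View pics/w1.png

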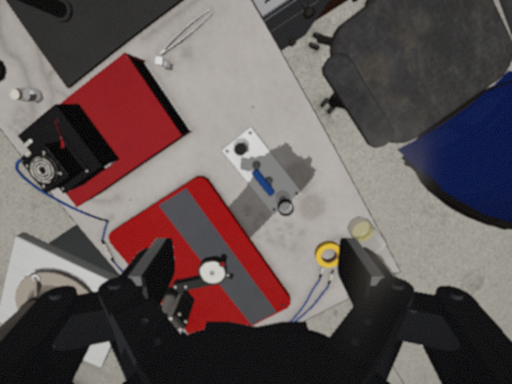

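Run:
```python
from plan import *
A=arc(.675,.66,-77,30.5,.44,.44,-77,-49,22,1)
q=np.array(A[10][:3]);print(q,A[10][3])
# toward lens, descend at end
B=A[11:]; print(len(B)); 
B=[(x,y,z,w,1) for (x,y,z,w,h) in B]
print(rows(q,A[10][3],B+[(.57,.336,.38,-49,.9)]))
w=cv2.imread('pics/w1.png'); crop(w,210,115,310,225,5,'pics/w1c.png')
```

```text
[ 0.61329313 -0.26349152  0.44      ] -63.0
11
-0.0222 0 0 0.000 -0.039 -0.042 1; -0.0444 0 0 0.000 -0.081 -0.080 1; -0.0666 0 0 0.000 -0.126 -0.114 1; -0.0889 0 0 0.000 -0.174 -0.145 1; -0.111 0 0 0.000 -0.224 -0.171 1; -0.133 0 0 0.000 -0.276 -0.193 1; -0.155 0 0 0.000 -0.330 -0.210 1; -0.178 0 0 0.000 -0.385 -0.223 1; -0.2 0 0 0.000 -0.441 -0.231 1; -0.222 0 0 0.000 -0.497 -0.234 1; -0.244 0 0 0.000 -0.553 -0.232 1; -0.244 0 0 0.060 -0.554 -0.234 0.9
```

View pics/w1c.png

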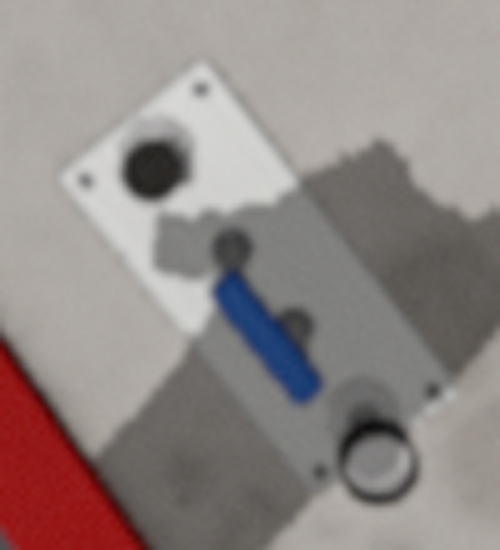

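Run:
```python
from h import *
import json
np.set_printoptions(precision=4,suppress=True)
c=json.load(open('w1.json')); c['D']=np.array(c['D'])
T=lambda X,Y:(210+(X+.5)/5-.5,115+(Y+.5)/5-.5)
for n,p,z in (('seat',(152,168),.062),('h',(268,337),.1),('h+',(232,283),.1),('h-',(306,391),.1),('short',(379,460),.082),('c1',(203,62),.012),('c2',(65,178),.012)): print(n,atz('wrist',T(*p),z,c))
```

```text
seat [ 0.5992 -0.2322  0.062 ]
h [ 0.5707 -0.2954  0.1   ]
h+ [ 0.5821 -0.2749  0.1   ]
h- [ 0.5595 -0.317   0.1   ]
short [ 0.5439 -0.3582  0.082 ]
c1 [ 0.6388 -0.2316  0.012 ]
c2 [ 0.5713 -0.2034  0.012 ]
```

Emit:
{"fn": "apply_moves", "kwargs": {
  "series": "-0.02 0 0 0 -0.039 -0.042 1; -0.04 0 0 0 -0.081 -0.08 1; -0.07 0 0 0 -0.126 -0.114 1; -0.09 0 0 0 -0.174 -0.145 1; -0.11 0 0 0 -0.224 -0.171 1; -0.13 0 0 0 -0.276 -0.193 1; -0.16 0 0 0 -0.33 -0.21 1; -0.18 0 0 0 -0.385 -0.223 1; -0.2 0 0 0 -0.441 -0.231 1; -0.22 0 0 0 -0.497 -0.234 1; -0.244 0 0 0 -0.553 -0.232 1; -0.244 0 0 0.06 -0.554 -0.234 0.9"
}}

```text
clock: 3.7
tcp_pos: [0.5648, 0.3423, 0.3857]
orientation: [1.809, 0.69, -1.79]
contact_force: [1.2, -0.0, -0.3]
grip_width: 0.0764
```

Emit:
{"fn": "apply_moves", "kwargs": {
  "series": "0 0 0 0.06 0 0 0.9; 0 0 0 0.12 0 0 0.9; 0 0 0 0.18 0 0 0.9; 0 0 0 0.18 0 0 0.9; 0 0 0 0.18 0 0 0.9"
}}

```text
clock: 4.32
tcp_pos: [0.5678, 0.3363, 0.2037]
orientation: [1.806, 0.678, -1.801]
contact_force: [0.6, 0.1, 1.2]
grip_width: 0.0773
```

Run:
```python
from h import *
import json
s=get_obs(); c=camera_info('wrist'); im=grab_frame('wrist'); print(s['tcp_pos'],s['clock'],s['joints'],R.from_rotvec(s['orientation']).as_matrix())
cv2.imwrite('pics/w2.png',cv2.resize(im,(800,600),interpolation=2)); json.dump({k:np.array(v).tolist() for k,v in c.items()},open('w2.json','w'))
```

```text
[0.56776179 0.33630231 0.20369745] 4.325 [-0.30739459  0.51591968 -0.45494986  1.59883079  0.24872455  1.08174864
 -1.67931213] [[ 2.49989336e-03  6.58860279e-01 -7.52261180e-01]
 [ 1.42726998e-03 -7.52265115e-01 -6.58858983e-01]
 [-9.99995857e-01  5.73397396e-04 -2.82095407e-03]]
```

View pics/w2.png

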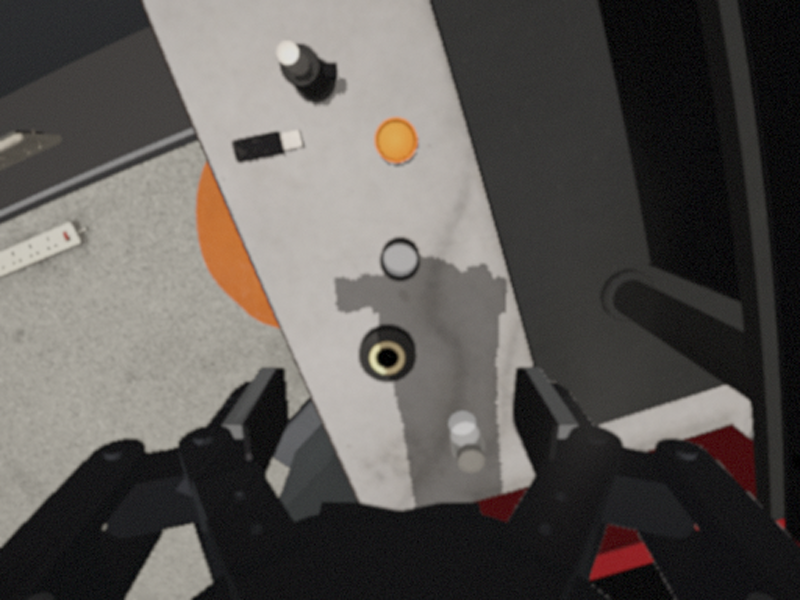

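```bash
python3 - <<'E'
from h import *
import json
np.set_printoptions(precision=4,suppress=True)
c=json.load(open('w2.json')); c['D']=np.array(c['D'])
T=lambda X,Y:((X+.5)*.64-.5,(Y+.5)*.64-.5)
for n,p,z in (('lens',(400.5,256.5),.025),('puck',(387,353),.018),('orange',(397,141),.025),('vial',(463,430),.057)): print(n,atz('wrist',T(*p),z,c))
E
python3 - <<'E'
import cv2
im=cv2.imread('pics/w2.png'); cv2.imwrite('pics/w2c.png',cv2.resize(im[215:300,355:445],None,fx=6,fy=6,interpolation=2))
E
```

```text
lens [0.5747 0.3402 0.025 ]
puck [0.5067 0.2951 0.018 ]
orange [0.6346 0.3959 0.025 ]
vial [0.5101 0.2203 0.057 ]
```

View pics/w2c.png

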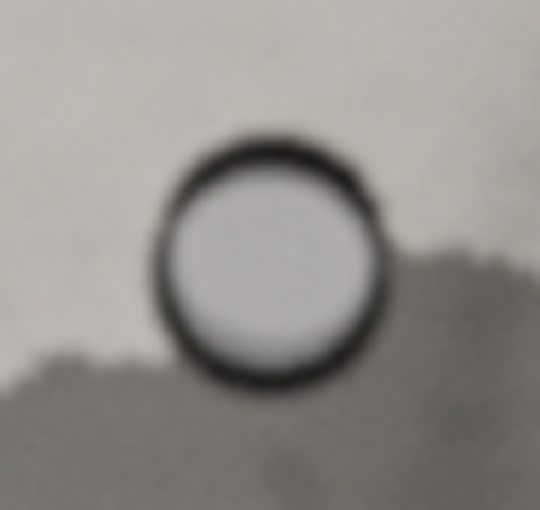

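Run:
```python
from h import *
import json
np.set_printoptions(precision=4,suppress=True)
c=json.load(open('w2.json')); c['D']=np.array(c['D'])
K,D,r,t=cam('wrist',c); print('cam',ray('wrist',(256,192),c))
a=np.linspace(0,2*np.pi,73)
im=cv2.resize(cv2.imread('pics/w2.png')[215:300,355:445],None,fx=6,fy=6,interpolation=2)
for (x,y),col in (((.5725,.339),(0,255,0)),):
  for z in (0,.025):
    P=np.c_[x+.015*np.cos(a),y+.015*np.sin(a),0*a+z]; q=(proj('wrist',P,c)+.5)*1.5625-.5
    q=(q-[355,215]+.5)*6-.5; print(z,q.min(0),q.max(0))
    cv2.polylines(im,[q.astype(np.int32)],True,col,1)
cv2.imwrite('pics/w2o.png',im)
```

```text
cam (array([0.6224, 0.383 , 0.3463]), array([-0.2185, -0.1938, -0.9564]))
0 [158.1222 120.3861] [383.1777 342.2438]
0.025 [149.9704 150.6171] [391.5571 387.8615]
```

View pics/w2o.png

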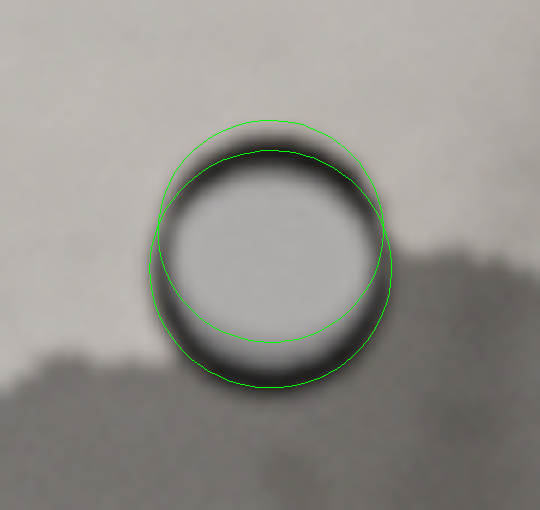

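Run:
```python
from h import *
np.set_printoptions(precision=4,suppress=True)
for p in ((106,60),(213,121),(262,45)): print(atz('top',p,.4),atz('top',p,.3))
for p in ((0,186),(23,257),(171,183)): print('s',atz('side',p,.4))
```

```text
[0.7548 0.4295 0.4   ] [0.8037 0.4715 0.3   ]
[0.5938 0.1461 0.4   ] [0.6261 0.1588 0.3   ]
[0.8015 0.0243 0.4   ] [0.8552 0.0244 0.3   ]
s [0.8628 0.3978 0.4   ]
s [0.7009 0.4889 0.4   ]
s [0.544  0.2187 0.4   ]
```

Emit:
{"fn": "apply_moves", "kwargs": {
  "series": "0 0 0 0.05 0.001 -0.003 0.9; 0 0 0 0.1 0.001 -0.0035 0.9; 0 0 0 0.14 0.001 -0.0035 0.9; 0 0 0 0.14 0.001 -0.0035 0.9; 0 0 0 0.14 0.001 -0.0035 0.9"
}}

```text
clock: 5.0
tcp_pos: [0.5714, 0.3393, 0.0647]
orientation: [1.807, 0.68, -1.798]
contact_force: [-0.1, -0.4, 0.6]
grip_width: 0.0769
```

Run:
```python
from h import *
s=get_obs(); im=grab_frame('wrist'); print(s['tcp_pos'],s['clock'],s['contact_force'])
cv2.imwrite('pics/w3.png',im); s=grab_frame('side'); crop(s,90,170,250,300,5,'pics/s3.png')
```

```text
[0.57139488 0.33928168 0.06465684] 5.0 [-0.1078567  -0.38395704  0.56681516]
```

View pics/w3.png

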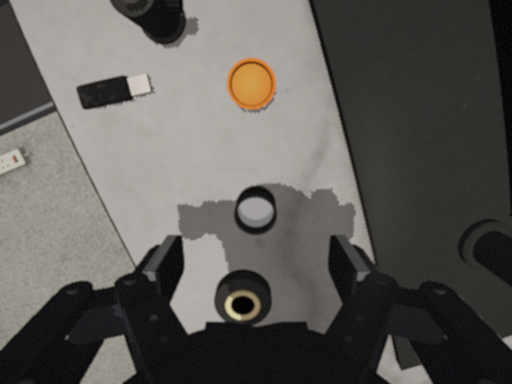

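View pics/s3.png

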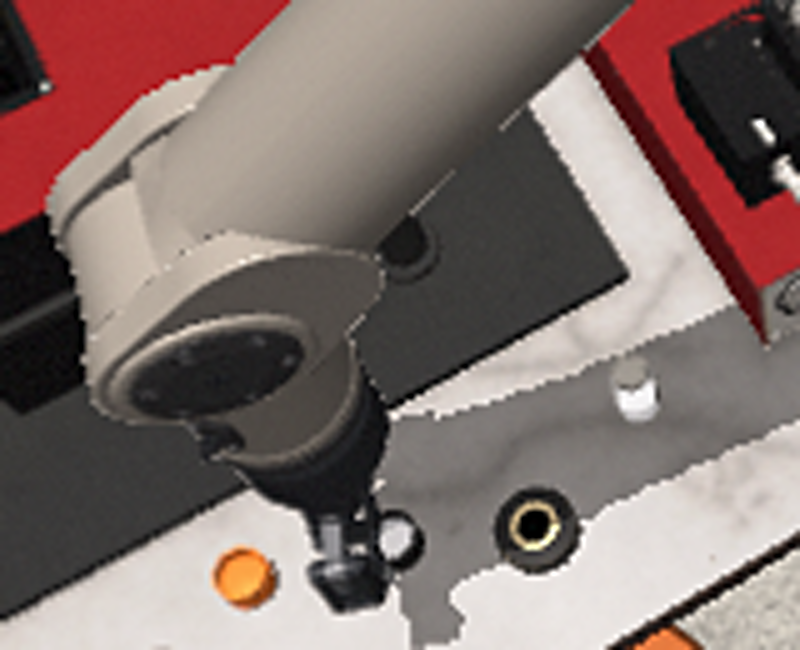

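Emit:
{"fn": "apply_moves", "kwargs": {
  "series": "0 0 0 0.03 0.001 0.001 0.9; 0 0 0 0.05 0.001 0.001 0.9; 0 0 0 0.06 0.001 0.001 0.9; 0 0 0 0.06 0.001 0.001 0.9; 0 0 0 0.06 0.001 0.001 0.9"
}}

```text
clock: 5.72
tcp_pos: [0.5698, 0.3369, 0.0021]
orientation: [1.803, 0.68, -1.801]
contact_force: [0.4, 0.4, 0.3]
grip_width: 0.0769
```

Run:
```python
from h import *
s=get_obs(); im=grab_frame('wrist'); print(s['tcp_pos'],s['clock'],s['contact_force'])
cv2.imwrite('pics/w4.png',im); s=grab_frame('side'); crop(s,90,170,250,300,5,'pics/s4.png')
```

```text
[0.56982488 0.33694849 0.00210796] 5.725 [0.35984213 0.41693115 0.28492176]
```

View pics/w4.png

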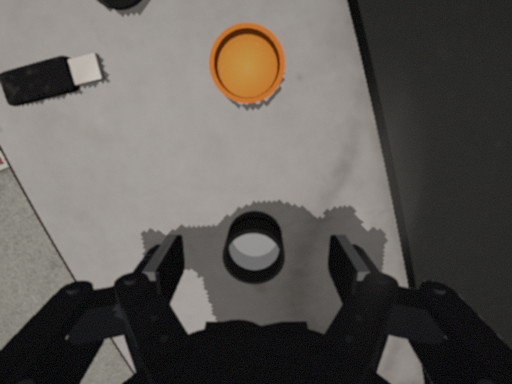

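View pics/s4.png

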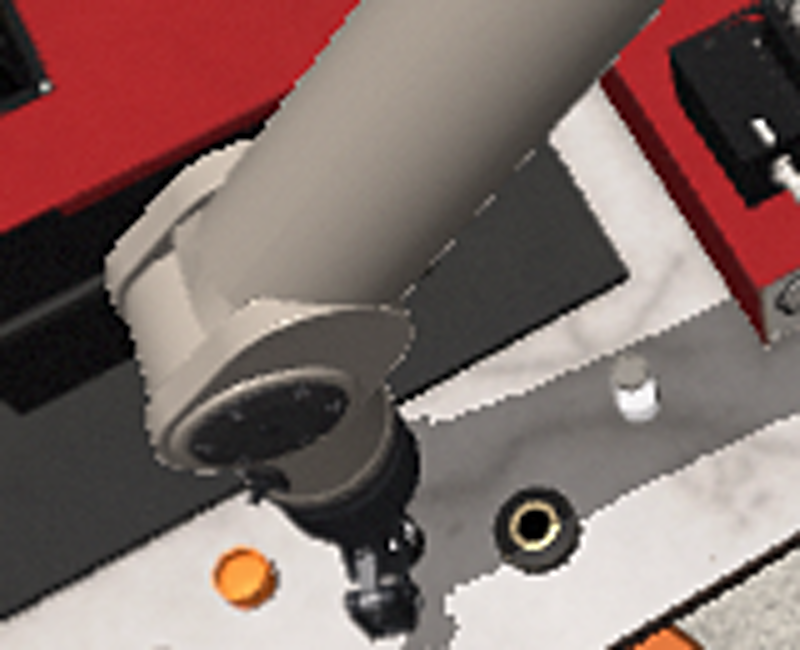

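Run:
```python
from h import *
s=get_obs();c=camera_info('wrist')
p=s['tcp_pos']; print(p)
a=np.linspace(0,2*np.pi,73); im=grab_frame('wrist')
for z in (0,.025):
    P=np.c_[p[0]+.015*np.cos(a),p[1]+.015*np.sin(a),0*a+z]; cv2.polylines(im,[proj('wrist',P,c).astype(np.int32)],True,(0,255,0),1)
crop(im,150,170,350,320,4,'pics/w4o.png')
```

```text
[0.56985394 0.33685611 0.0021758 ]
```

View pics/w4o.png

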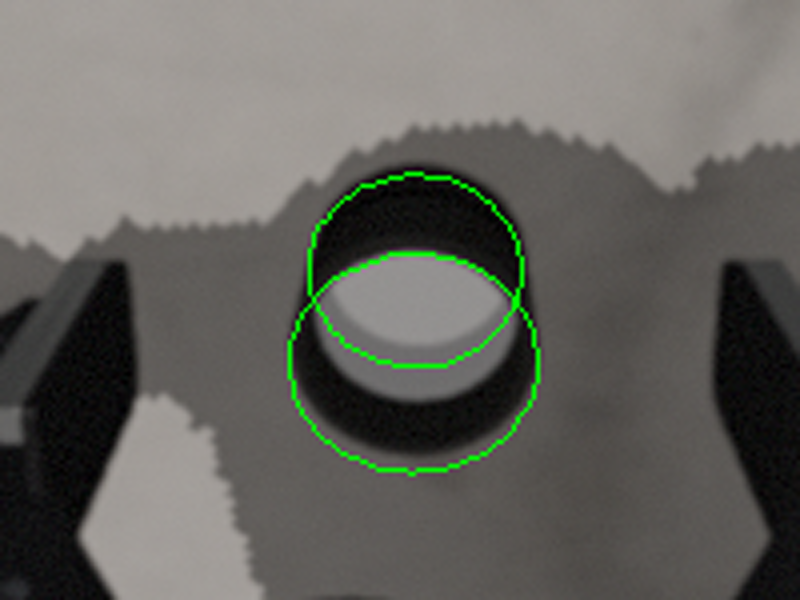

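Emit:
{"fn": "apply_moves", "kwargs": {
  "series": "0 0 0 -0.002 0 -0.0015 0.9; 0 0 0 -0.002 0 -0.0015 0.4; 0 0 0 -0.002 0 -0.0015 0.2; 0 0 0 -0.002 0 -0.0015 0.2; 0 0 0 -0.002 0 -0.0015 0.1; 0 0 0 -0.002 0 -0.0015 0.1; 0 0 0 -0.002 0 -0.0015 0.1",
  "force": 30
}}

```text
clock: 6.75
tcp_pos: [0.5705, 0.3374, 0.0034]
orientation: [1.802, 0.679, -1.802]
contact_force: [-1.1, 0.0, 2.8]
grip_width: 0.0291
```

Run:
```python
from h import *
s=get_obs(); im=grab_frame('wrist'); print(s['tcp_pos'],s['clock'],s['contact_force'],s['grip_width'])
crop(im,150,170,350,320,4,'pics/w5.png')
```

```text
[0.57051392 0.33740999 0.00344121] 6.75 [-1.1094721   0.00716009  2.82756576] 0.029098340686592058
```

View pics/w5.png

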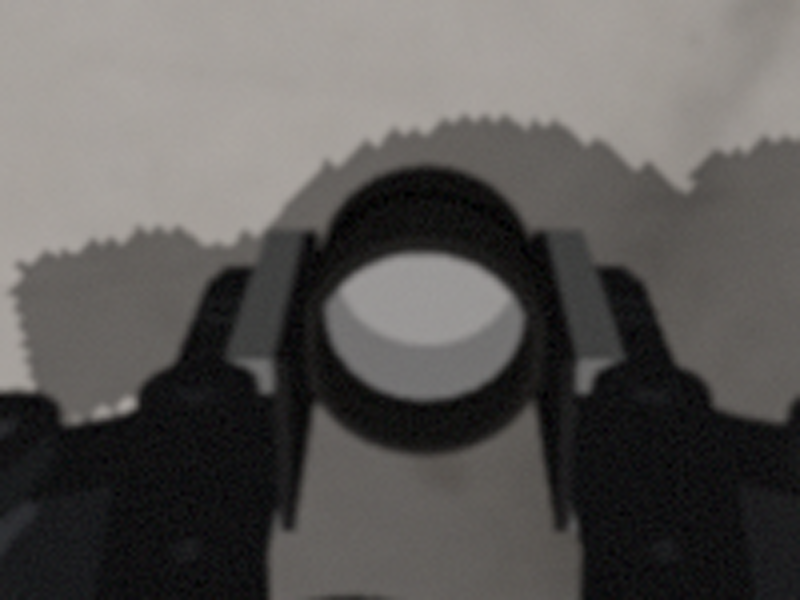

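Run:
```python
from plan import *
p=np.array([.5705,.3375,.0035])
r=np.hypot(*p[:2]);a=np.degrees(np.arctan2(p[1],p[0])); print(r,a)
up=[(p[0],p[1],z,-49,.1) for z in (.03,.08,.14,.2,.26,.32,.37,.4)]
A=arc(r,.6425,a,-21.2,.40,.40,-49,-25,12,.1)
print(rows(p,-49,up)); print(rows(np.array([p[0],p[1],.4]),-49,A))
```

```text
0.6628548106486065 30.607978774073068
0 0 0 -0.026 0.000 0.000 0.1; 0 0 0 -0.076 0.000 0.000 0.1; 0 0 0 -0.137 0.000 0.000 0.1; 0 0 0 -0.197 0.000 0.000 0.1; 0 0 0 -0.257 0.000 0.000 0.1; 0 0 0 -0.317 0.000 0.000 0.1; 0 0 0 -0.366 0.000 0.000 0.1; 0 0 0 -0.397 0.000 0.000 0.1
-0.0349 0 0 0.000 0.048 0.012 0.1; -0.0698 0 0 0.000 0.095 0.029 0.1; -0.105 0 0 0.000 0.141 0.048 0.1; -0.14 0 0 0.000 0.185 0.071 0.1; -0.175 0 0 0.000 0.227 0.097 0.1; -0.209 0 0 0.000 0.267 0.126 0.1; -0.244 0 0 0.000 0.304 0.158 0.1; -0.279 0 0 0.000 0.339 0.192 0.1; -0.314 0 0 0.000 0.371 0.229 0.1; -0.349 0 0 0.000 0.400 0.268 0.1; -0.384 0 0 0.000 0.426 0.309 0.1; -0.419 0 0 0.000 0.449 0.352 0.1
```

Emit:
{"fn": "apply_moves", "kwargs": {
  "series": "0 0 0 -0.02 0 0 0.1; 0 0 0 -0.06 0 0 0.1; 0 0 0 -0.11 0 0 0.1; 0 0 0 -0.17 0 0 0.1; 0 0 0 -0.23 0 0 0.1; 0 0 0 -0.29 0 0 0.1; 0 0 0 -0.35 0 0 0.1; 0 0 0 -0.38 0 0 0.1; 0 0 0 -0.397 0 0 0.1"
}}

```text
clock: 7.92
tcp_pos: [0.5703, 0.3376, 0.4033]
orientation: [1.805, 0.68, -1.799]
contact_force: [-0.1, 0.8, -0.8]
grip_width: 0.0294
```

Emit:
{"fn": "apply_moves", "kwargs": {
  "series": "-0.035 0 0 0 0.048 0.012 0.1; -0.07 0 0 0 0.095 0.029 0.1; -0.105 0 0 0 0.141 0.048 0.1; -0.14 0 0 0 0.185 0.071 0.1; -0.175 0 0 0 0.227 0.097 0.1; -0.21 0 0 0 0.267 0.126 0.1; -0.245 0 0 0 0.304 0.158 0.1; -0.28 0 0 0 0.339 0.192 0.1; -0.315 0 0 0 0.371 0.229 0.1; -0.35 0 0 0 0.4 0.268 0.1; -0.385 0 0 0 0.426 0.309 0.1; -0.419 0 0 0 0.449 0.352 0.1"
}}

```text
clock: 9.43
tcp_pos: [0.6012, -0.2336, 0.3993]
orientation: [1.518, 0.976, -1.52]
contact_force: [0.8, -0.6, 0.4]
grip_width: 0.0292
```

Emit:
{"fn": "apply_moves", "kwargs": {
  "series": "0 0 0 0.06 0 0 0.1; 0 0 0 0.12 0 0 0.1; 0 0 0 0.18 0 0 0.1; 0 0 0 0.18 0 0 0.1; 0 0 0 0.18 0 0 0.1; 0 0 0 0.18 0 0 0.1"
}}

```text
clock: 10.18
tcp_pos: [0.6042, -0.2326, 0.2236]
orientation: [1.521, 0.969, -1.515]
contact_force: [-0.9, 0.3, 0.9]
grip_width: 0.0292
```

```bash
cat > snap.py <<'E'
from h import *
import json,sys
k=sys.argv[1]
s=get_obs(); c=camera_info('wrist'); im=grab_frame('wrist'); np.set_printoptions(precision=4,suppress=True)
M=R.from_rotvec(s['orientation']).as_matrix()
print(s['tcp_pos'],s['clock'],s['contact_force'],s['grip_width'],'yaw',np.degrees(np.arctan2(M[1,1],M[0,1])),'x',M[:,0],s['joints'])
cv2.imwrite(f'pics/w{k}.png',im); json.dump({a:np.array(v).tolist() for a,v in c.items()},open(f'w{k}.json','w'))
crop(grab_frame('side'),215,50,325,150,6,f'pics/s{k}.png'); 
crop(grab_frame('top'),305,110,405,200,6,f'pics/t{k}.png');
E
python3 snap.py 6
```

```text
[ 0.6042 -0.2326  0.2236] 10.175 [-0.9193  0.3181  0.8573] 0.029221207806998297 yaw -24.69485411655425 x [ 0.0049 -0.0015 -1.    ] [ 0.5272  0.4605 -0.3523  1.6183  0.1745  1.0886 -0.3028]
```

View pics/w6.png

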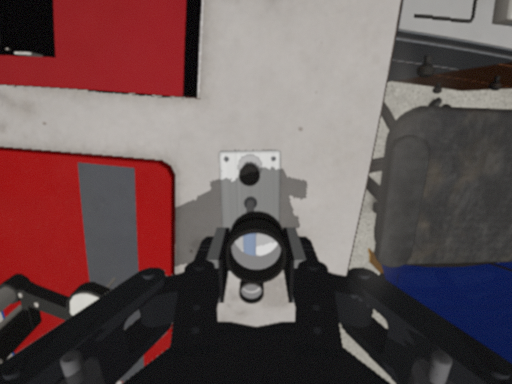

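View pics/s6.png

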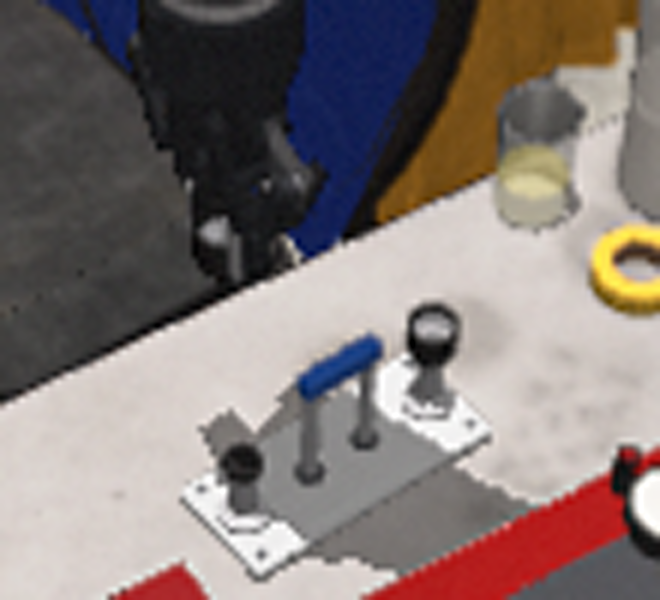

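View pics/t6.png

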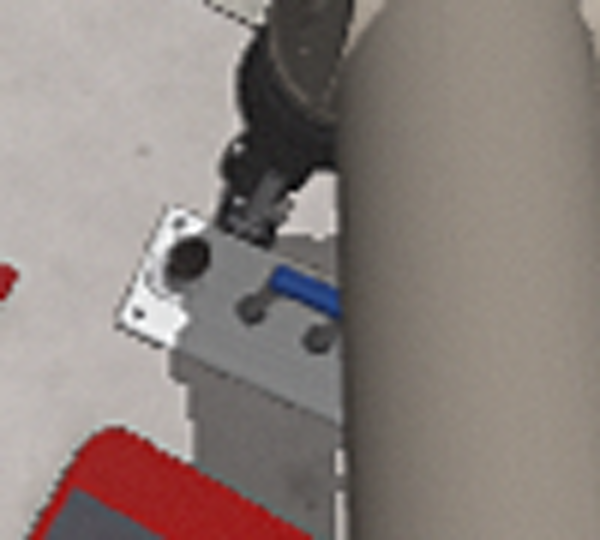

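Run:
```python
from h import *
im=cv2.imread('pics/w6.png'); crop(im,205,140,305,240,6,'pics/w6c.png')
s=get_obs(); print(s['tcp_pos'],s['clock'],s['orientation'])
```

```text
[ 0.6032267  -0.2324875   0.22230196] 10.325 [ 1.52025989  0.97080694 -1.51696504]
```

View pics/w6c.png

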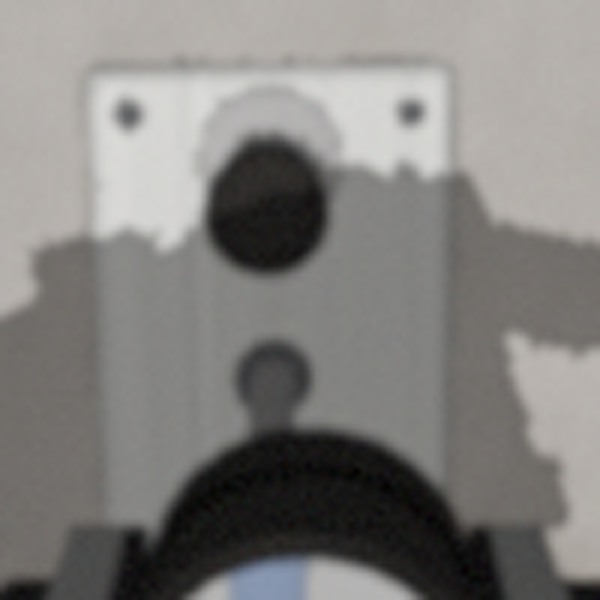

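```bash
cat > ov.py <<'E'
from h import *
import json
a=np.linspace(0,2*np.pi,73)
def circ(x,y,z,r): return np.c_[x+r*np.cos(a),y+r*np.sin(a),0*a+z]
def caddy(cx,cy,yaw):
    t=np.radians(yaw); Rm=np.array([[np.cos(t),-np.sin(t),0],[np.sin(t),np.cos(t),0],[0,0,1]]); o=np.array([cx,cy,0])
    f=lambda P:np.array(P)@Rm.T+o
    return dict(seat=f(circ(0,.07,.062,.012)),short=f(circ(0,-.07,.082,.015)),shortb=f(circ(0,-.07,.062,.015)),
      plate=f([[.04,.09,.012],[-.04,.09,.012],[-.04,-.09,.012],[.04,-.09,.012]]),bar=f([[.007,.028,.1],[-.007,.028,.1],[-.007,-.028,.1],[.007,-.028,.1]]),lens=f(circ(0,.07,.087,.015)),lensb=f(circ(0,.07,.062,.015)))
def draw(n,img,keys,pose,box,s,out,ci=None,extra=[]):
    x0,y0,x1,y1=box; im=cv2.resize(img[y0:y1,x0:x1],None,fx=s,fy=s,interpolation=2); d=caddy(*pose)
    for P,col in [(d[k],(0,255,0)) for k in keys]+[(e,(0,0,255)) for e in extra]:
        q=(proj(n,P,ci)-[x0,y0]+.5)*s-.5; cv2.polylines(im,[np.round(q).astype(np.int32)],True,col,1)
    cv2.imwrite(out,im)
def wj(k):
    c=json.load(open(f'w{k}.json')); c['D']=np.array(c['D']); return c
E
python3 - <<'E'
from ov import *
pose=(.5705,-.2955,-24.7)
k=('seat','short','plate','bar')
draw('wrist',cv2.imread('pics/w6.png'),k,pose,(195,135,315,335),3,'pics/o_w6.png',wj(6),[circ(.6037,-.2325,.2445,.015),circ(.6037,-.2325,.2195,.015)])
draw('top',cv2.imread('pics/top0.png'),k,pose,(315,135,395,195),8,'pics/o_t.png')
draw('side',cv2.imread('pics/side0.png'),k,pose,(235,90,305,150),9,'pics/o_s.png')
draw('wrist',cv2.imread('pics/w1.png'),k,pose,(210,115,310,225),5,'pics/o_w1.png',wj(1))
E
```

```text
(no output)
```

View pics/o_w6.png

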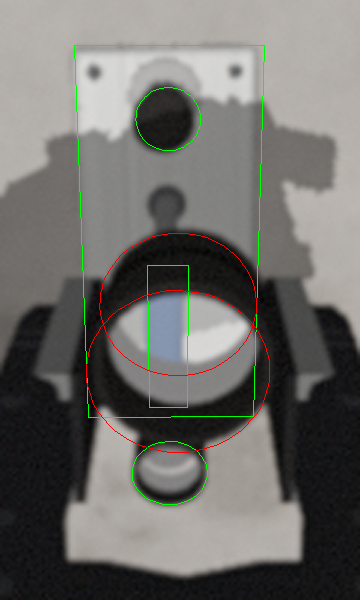

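View pics/o_t.png

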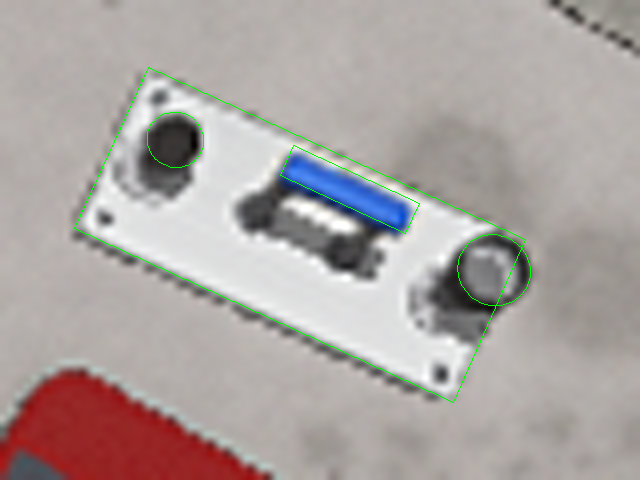

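View pics/o_s.png

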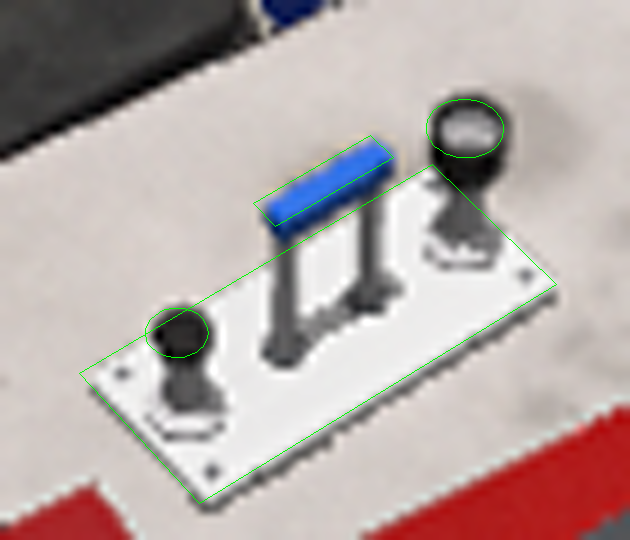

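View pics/o_w1.png

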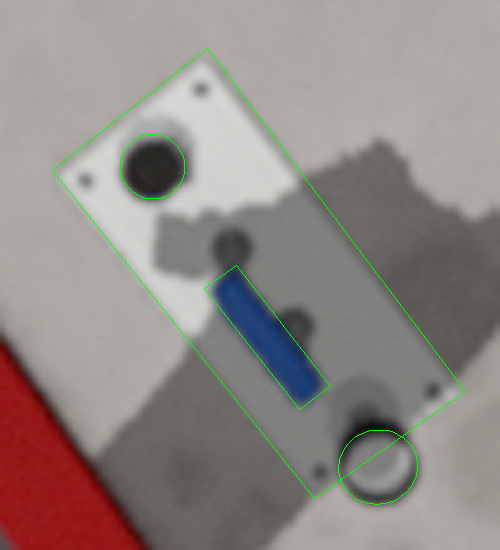

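Emit:
{"fn": "apply_moves", "kwargs": {
  "series": "0 0 0 0.05 -0.002 0.0005 0.1; 0 0 0 0.09 -0.004 0.001 0.1; 0 0 0 0.12 -0.004 0.001 0.1; 0 0 0 0.137 -0.004 0.001 0.1; 0 0 0 0.137 -0.004 0.001 0.1; 0 0 0 0.137 -0.004 0.001 0.1; 0 0 0 0.137 -0.004 0.001 0.1"
}}

```text
clock: 11.2
tcp_pos: [0.5992, -0.2317, 0.0848]
orientation: [1.52, 0.971, -1.517]
contact_force: [-0.7, -0.2, -0.4]
grip_width: 0.0287
```

```bash
python3 snap.py 7; python3 -c "
from h import *
im=cv2.imread('pics/w7.png'); crop(im,150,150,350,300,4,'pics/w7c.png')
print(get_obs()['tcp_pos'])"
```

```text
[ 0.5992 -0.2317  0.0848] 11.2 [-0.6919 -0.1729 -0.4169] 0.02869946919510682 yaw -24.69564021031252 x [ 0.0023 -0.0008 -1.    ] [ 0.5035  0.6044 -0.3201  1.7364  0.2435  0.8374 -0.3581]
[ 0.59867949 -0.23167438  0.08412065]
```

View pics/w7c.png

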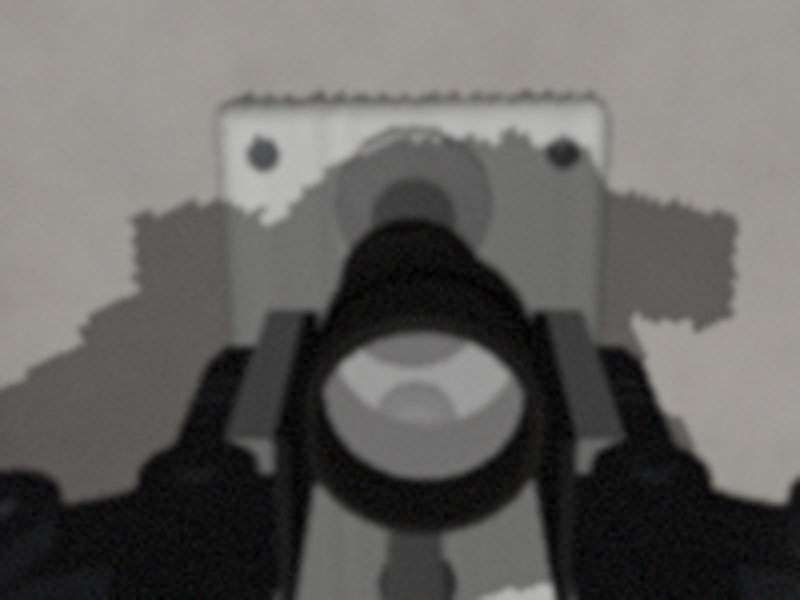

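View pics/s7.png

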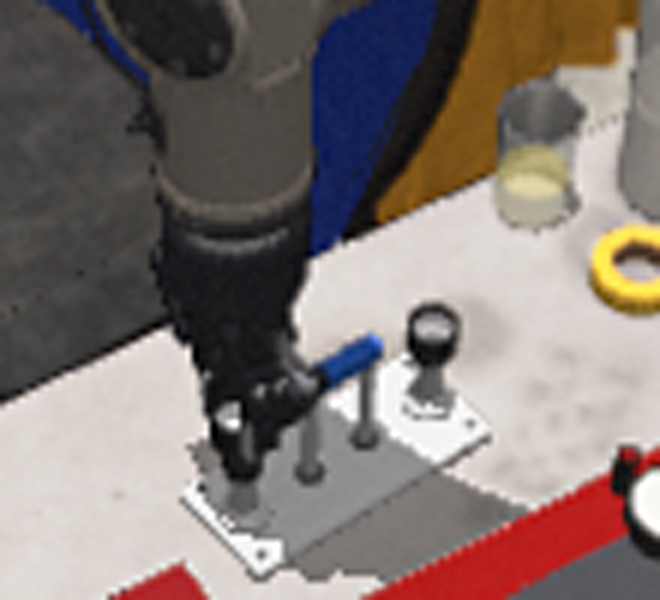

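View pics/t7.png

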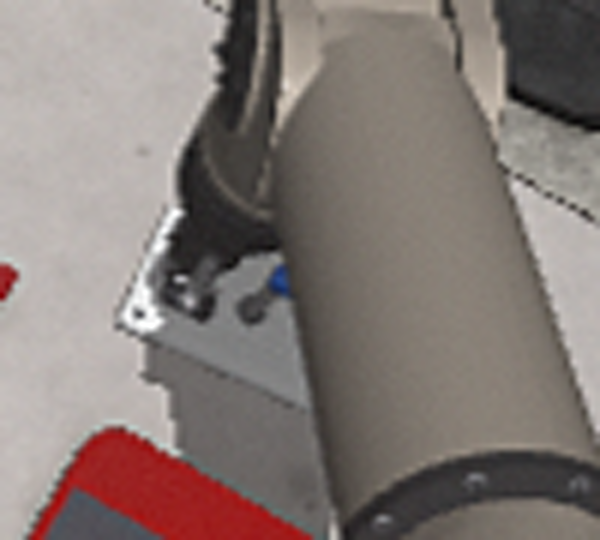

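Run:
```python
from ov import *
draw('wrist',cv2.imread('pics/w7.png'),('seat','plate'),(.5698,-.2952,-24.7),(150,150,350,300),4,'pics/o_w7.png',wj(7),[circ(.5989,-.2317,.081,.0145),circ(.5989,-.2317,.106,.0145)])
```

```text
(no output)
```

View pics/o_w7.png

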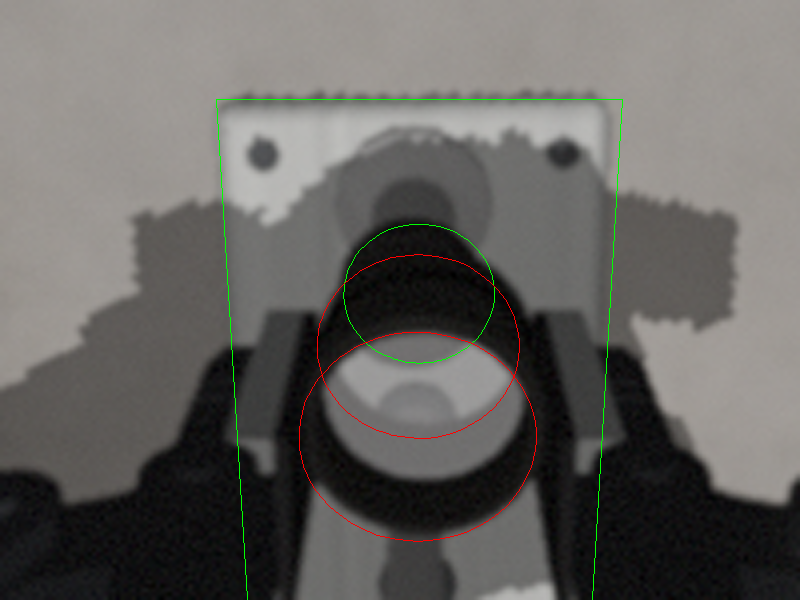

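Emit:
{"fn": "apply_moves", "kwargs": {
  "series": "0 0 0 0.006 -0.002 0 0.1; 0 0 0 0.011 -0.002 0 0.1; 0 0 0 0.011 -0.002 0 0.1; 0 0 0 0.011 -0.002 0 0.1"
}}

```text
clock: 11.85
tcp_pos: [0.5965, -0.2306, 0.0722]
orientation: [1.519, 0.974, -1.519]
contact_force: [0.6, -0.4, 0.2]
grip_width: 0.0294
```

```bash
python3 snap.py 8; python3 -c "
from h import *
im=cv2.imread('pics/w8.png'); crop(im,150,150,350,300,4,'pics/w8c.png')
im=cv2.imread('pics/s8.png'); cv2.imwrite('pics/s8c.png',cv2.resize(im[380:600,150:350],None,fx=3,fy=3,interpolation=2))
print(get_obs()['tcp_pos'])"
```

```text
[ 0.5965 -0.2306  0.0722] 11.85 [ 0.5774 -0.3764  0.1717] 0.029386757341942325 yaw -24.694130911073533 x [-0.0001  0.0001 -1.    ] [ 0.5006  0.6177 -0.3161  1.748   0.2498  0.8156 -0.3641]
[ 0.59661352 -0.23070262  0.0724552 ]
```

View pics/w8c.png

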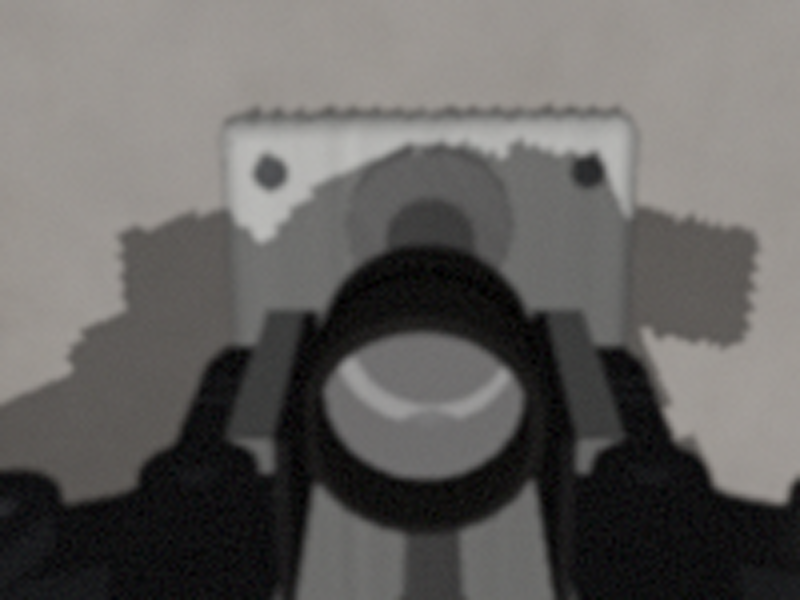

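View pics/s8c.png

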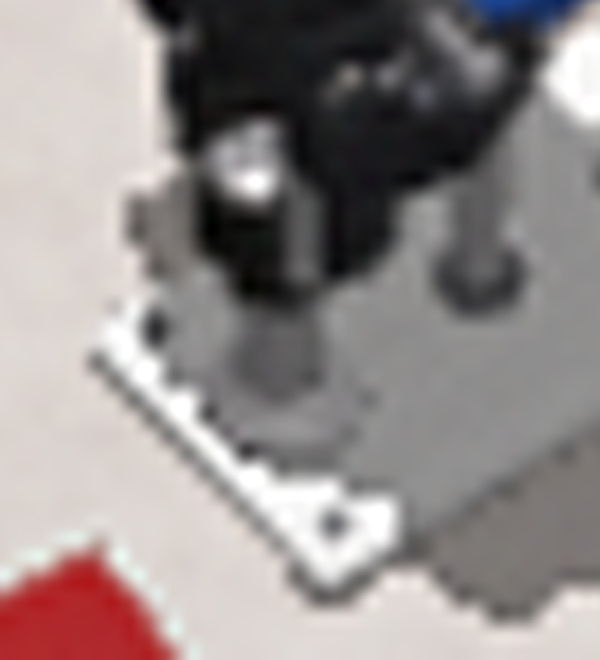

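Run:
```python
from ov import *
draw('wrist',cv2.imread('pics/w8.png'),('seat','plate'),(.5698,-.2952,-24.7),(150,150,350,300),4,'pics/o_w8.png',wj(8),[circ(.5965,-.2306,.069,.0145),circ(.5965,-.2306,.094,.0145)])
im=cv2.imread('pics/o_w8.png'); cv2.imwrite('pics/o_w8.png',cv2.convertScaleAbs(im,alpha=2,beta=20))
```

```text
(no output)
```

View pics/o_w8.png

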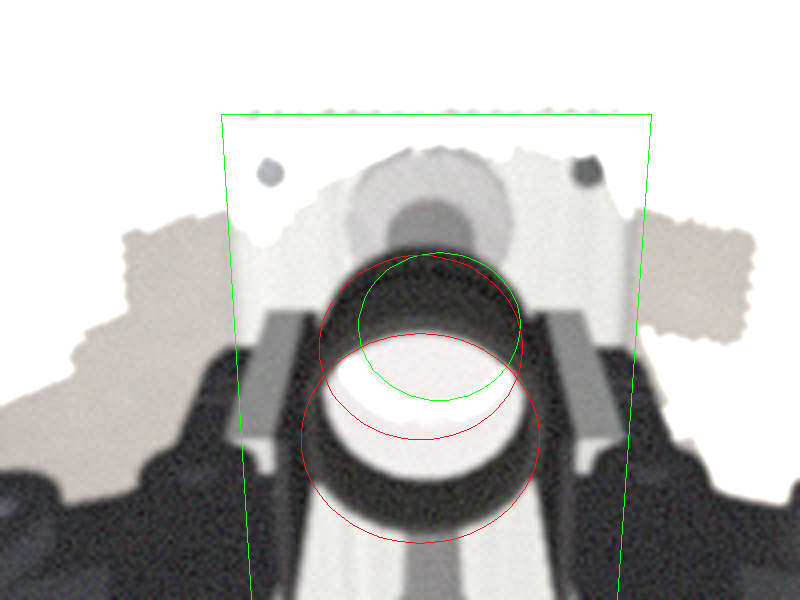

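Emit:
{"fn": "apply_moves", "kwargs": {
  "series": "0 0 0 0.003 0.001 0 0.1; 0 0 0 0.006 0.001 0 0.1; 0 0 0 0.007 0.001 0 0.1; 0 0 0 0.007 0.001 0 0.1; 0 0 0 0.007 0.001 0 0.1"
}}

```text
clock: 12.62
tcp_pos: [0.5973, -0.231, 0.0654]
orientation: [1.519, 0.974, -1.519]
contact_force: [-1.4, -0.1, 2.1]
grip_width: 0.0293
```

```bash
python3 snap.py 9; python3 -c "
from h import *
im=cv2.imread('pics/w9.png'); crop(im,150,150,350,300,4,'pics/w9c.png')
im=cv2.imread('pics/s9.png'); cv2.imwrite('pics/s9c.png',cv2.resize(im[380:600,150:350],None,fx=3,fy=3,interpolation=2))"
```

```text
[ 0.5973 -0.231   0.0654] 12.625 [-1.3737 -0.1026  2.1368] 0.029305293218154047 yaw -24.693936821884616 x [-0.0001 -0.     -1.    ] [ 0.4985  0.6276 -0.3133  1.7488  0.2538  0.8051 -0.3669]
```

View pics/w9c.png

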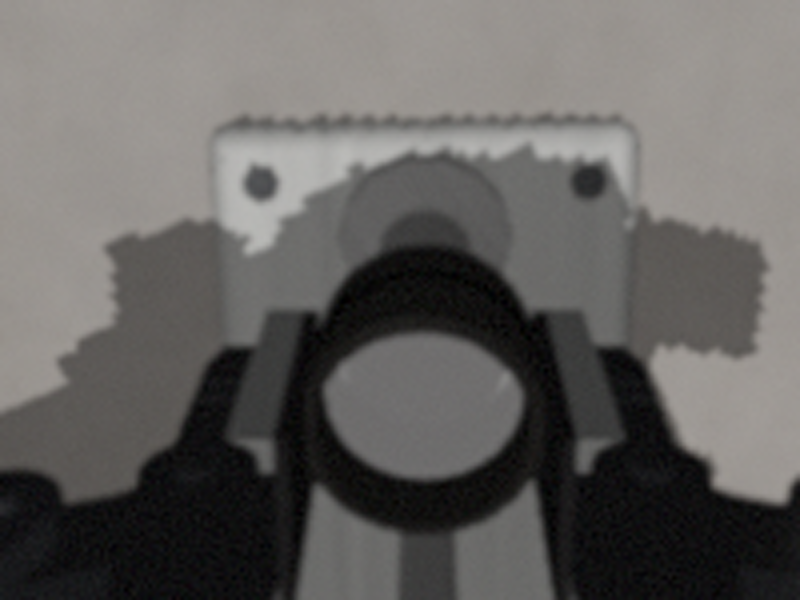

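View pics/s9c.png

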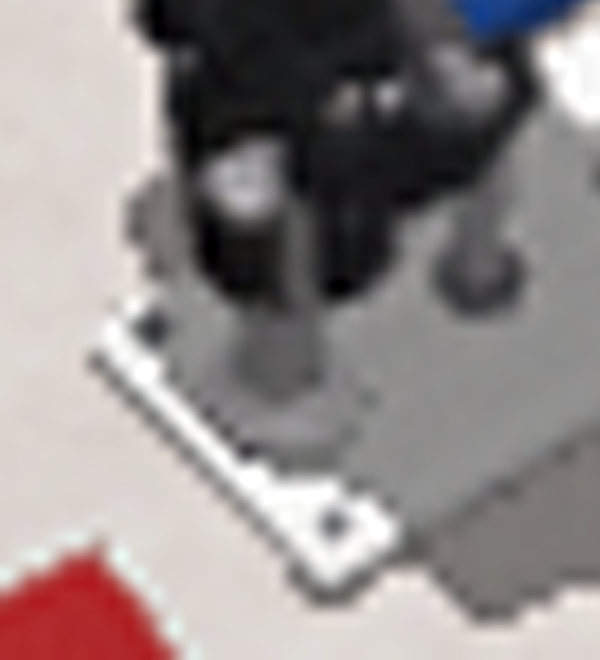

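Emit:
{"fn": "apply_moves", "kwargs": {
  "series": "0 0 0 0 0 0 0.4; 0 0 0 0 0 0 0.5; 0 0 0 0 0 0 0.6; 0 0 0 0 0 0 0.6; 0 0 0 -0.01 0 0 0.6; 0 0 0 -0.03 0 0 0.6; 0 0 0 -0.06 0 0 0.7; 0 0 0 -0.1 0 0 0.7; 0 0 0 -0.1 0 0 0.7"
}}

```text
clock: 13.9
tcp_pos: [0.6002, -0.2317, 0.1708]
orientation: [1.522, 0.966, -1.513]
contact_force: [-0.5, -0.7, -0.3]
grip_width: 0.0597
```

```bash
python3 snap.py 10
python3 - <<'E'
from ov import *
draw('wrist',cv2.imread('pics/w10.png'),('lens','lensb','plate','bar'),(.5685,-.2945,-24.7),(150,130,350,330),3,'pics/o_w10.png',wj(10))
im=cv2.imread('pics/o_w10.png'); cv2.imwrite('pics/o_w10.png',cv2.convertScaleAbs(im,alpha=1.5,beta=20))
E
```

```text
[ 0.6002 -0.2317  0.1708] 13.9 [-0.5313 -0.7259 -0.3251] 0.059747129569598705 yaw -24.7005812983495 x [ 0.0082 -0.0027 -1.    ] [ 0.5236  0.5036 -0.3459  1.6809  0.1989  0.983  -0.3231]
```

View pics/o_w10.png

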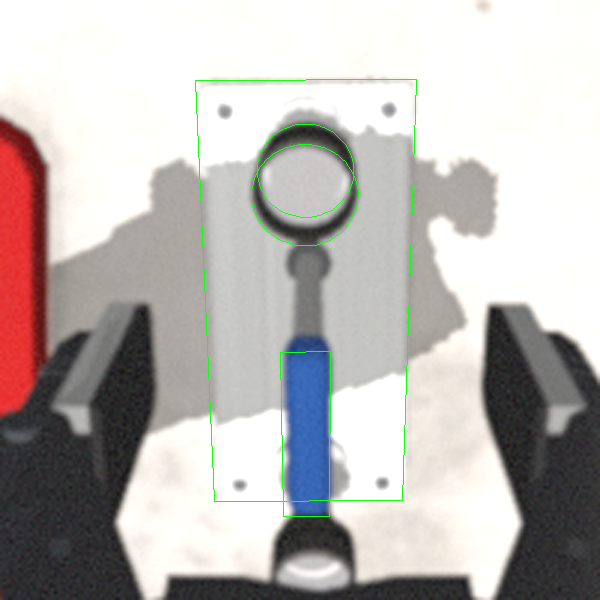

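View pics/s10.png

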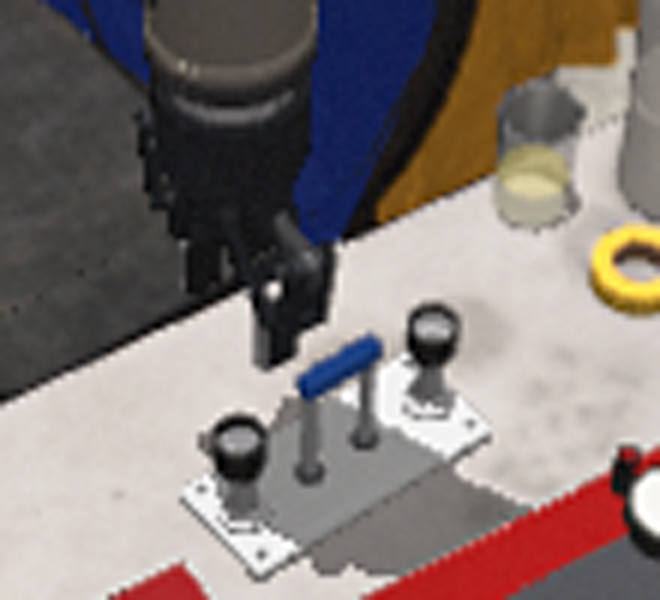

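Emit:
{"fn": "apply_moves", "kwargs": {
  "series": "0 0 0 0 0 0.03 0.7; 0 0 0 0 0 0.07 0.7; 0 0 0 0.02 0 0.07 0.7; 0 0 0 0.04 0 0.07 0.7; 0 0 0 0.04 0 0.07 0.7; 0 0 0 0.04 0 0.07 0.7; 0 0 0 0.04 0 0.07 0.7"
}}

```text
clock: 14.92
tcp_pos: [0.5689, -0.2942, 0.126]
orientation: [1.519, 0.973, -1.518]
contact_force: [0.0, 0.4, 0.7]
grip_width: 0.0597
```

```bash
python3 snap.py 11
python3 - <<'E'
from ov import *
draw('wrist',cv2.imread('pics/w11.png'),('lens','lensb','plate','bar'),(.568,-.2946,-24.7),(150,30,350,230),3,'pics/o_w11.png',wj(11))
im=cv2.imread('pics/o_w11.png'); cv2.imwrite('pics/o_w11.png',cv2.convertScaleAbs(im,alpha=1.5,beta=20))
E
```

```text
[ 0.5689 -0.2942  0.126 ] 14.925 [0.0276 0.3641 0.7191] 0.05974372706450439 yaw -24.643355458663855 x [ 0.0013 -0.0003 -1.    ] [ 0.6152  0.5508 -0.3232  1.7165  0.2125  0.9075 -0.2248]
```

View pics/w11.png

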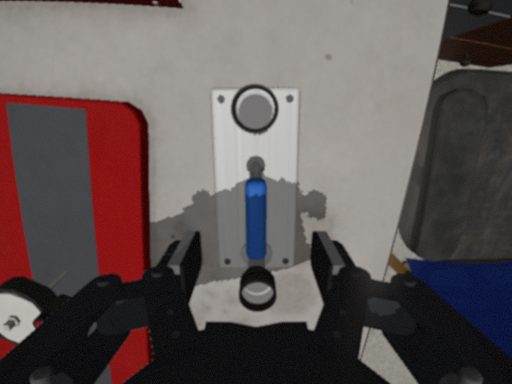

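View pics/o_w11.png

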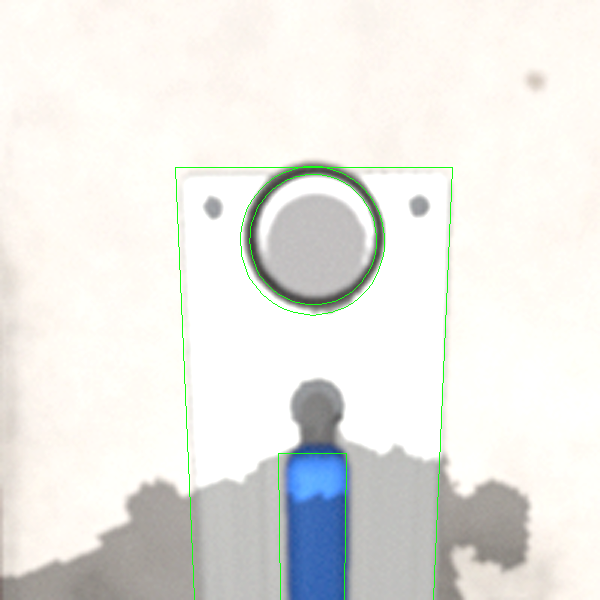

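Emit:
{"fn": "apply_moves", "kwargs": {
  "series": "0 0 0 0.025 0 0 0.7; 0 0 0 0.045 0 0 0.7; 0 0 0 0.055 0 0 0.7; 0 0 0 0.055 0 0 0.7; 0 0 0 0.055 0 0 0.7; 0 0 0 0.055 0 0 0.7"
}}

```text
clock: 15.82
tcp_pos: [0.5687, -0.2949, 0.0711]
orientation: [1.52, 0.972, -1.518]
contact_force: [0.4, -0.4, -0.8]
grip_width: 0.0595
```

```bash
python3 snap.py 12
python3 - <<'E'
import cv2
a=cv2.imread('pics/w12.png'); cv2.imwrite('pics/w12b.png',cv2.convertScaleAbs(a,alpha=1.6,beta=20))
E
```

```text
[ 0.5687 -0.2949  0.0711] 15.825 [ 0.3806 -0.4313 -0.7967] 0.05951551689655559 yaw -24.69919119057648 x [ 0.0013 -0.0006 -1.    ] [ 0.6022  0.6184 -0.3052  1.7476  0.2428  0.8112 -0.2489]
```

View pics/w12b.png

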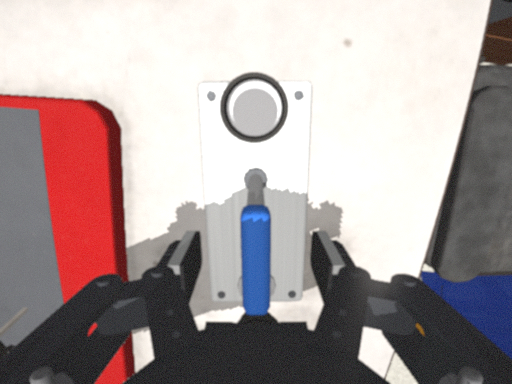

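View pics/s12.png

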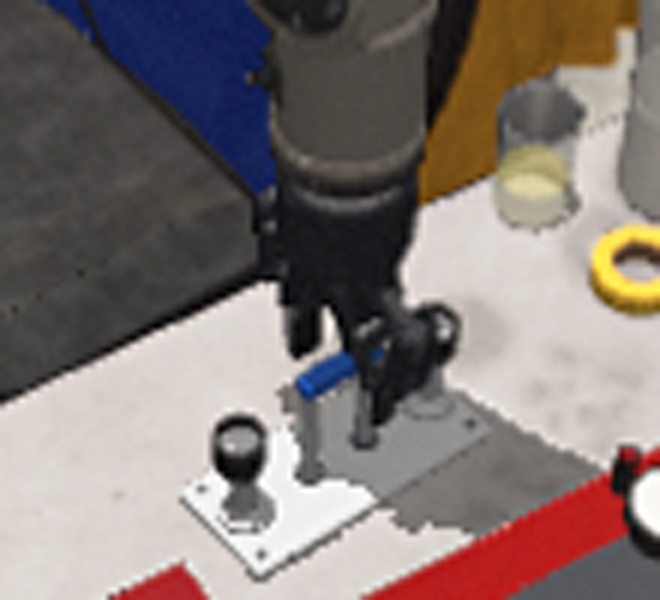

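Emit:
{"fn": "apply_moves", "kwargs": {
  "series": "0 0 0 0 0 0 0.5; 0 0 0 0 0 0 0.4; 0 0 0 0 0 0 0.3; 0 0 0 0 0 0 0.25; 0 0 0 0 0 0 0.2; 0 0 0 0 0 0 0.15; 0 0 0 0 0 0 0.05; 0 0 0 0 0 0 0.05; 0 0 0 0 0 0 0.05; 0 0 0 0 0 0 0.05",
  "force": 80
}}

```text
clock: 17.23
tcp_pos: [0.5683, -0.2947, 0.0704]
orientation: [1.519, 0.973, -1.519]
contact_force: [2.0, -0.7, 0.1]
grip_width: 0.013
```

```bash
python3 snap.py 13
python3 - <<'E'
import cv2
a=cv2.imread('pics/w13.png'); cv2.imwrite('pics/w13b.png',cv2.convertScaleAbs(a,alpha=1.6,beta=20))
E
```

```text
[ 0.5683 -0.2947  0.0704] 17.225 [ 1.9593 -0.7003  0.1357] 0.01302509125902177 yaw -24.697562552444637 x [ 0.0004 -0.0001 -1.    ] [ 0.6022  0.6193 -0.3051  1.7481  0.2429  0.8108 -0.2489]
```

View pics/w13b.png

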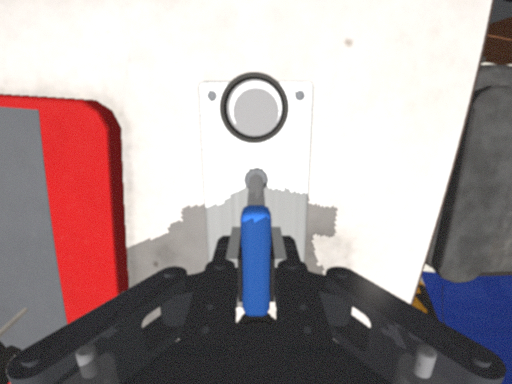

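View pics/s13.png

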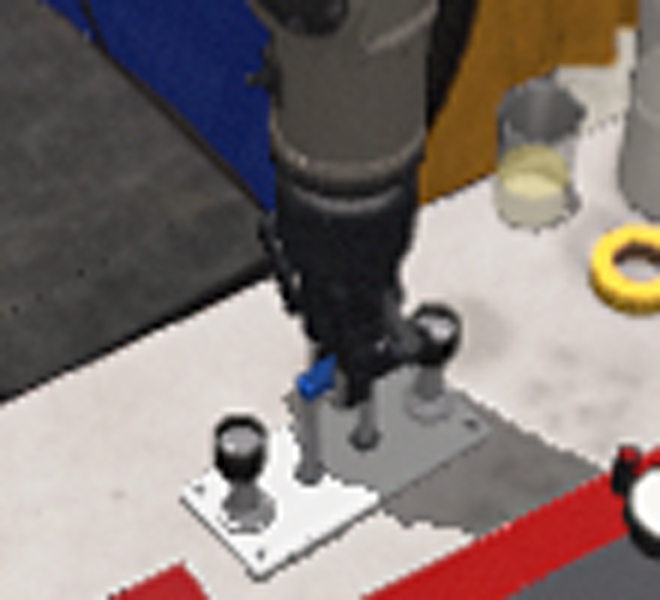

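Emit:
{"fn": "apply_moves", "kwargs": {
  "series": "0 0 0 -0.002 0 0 0.05; 0 0 0 -0.005 0 0 0.05; 0 0 0 -0.01 0 0 0.05; 0 0 0 -0.015 0 0 0.05; 0 0 0 -0.02 0 0 0.05; 0 0 0 -0.022 0 0 0.05; 0 0 0 -0.022 0 0 0.05; 0 0 0 -0.022 0 0 0.05"
}}

```text
clock: 18.38
tcp_pos: [0.568, -0.2946, 0.0921]
orientation: [1.519, 0.974, -1.519]
contact_force: [1.4, 0.1, -3.6]
grip_width: 0.0125
```

```bash
python3 snap.py 14
python3 - <<'E'
import cv2
a=cv2.imread('pics/w14.png'); cv2.imwrite('pics/w14b.png',cv2.convertScaleAbs(a,alpha=1.6,beta=20))
E
```

```text
[ 0.568  -0.2946  0.0921] 18.375 [ 1.3566  0.0908 -3.562 ] 0.012531749563980623 yaw -24.694229117133386 x [-0.0003  0.0001 -1.    ] [ 0.6081  0.5915 -0.3128  1.7375  0.2306  0.8491 -0.2392]
```

View pics/w14b.png

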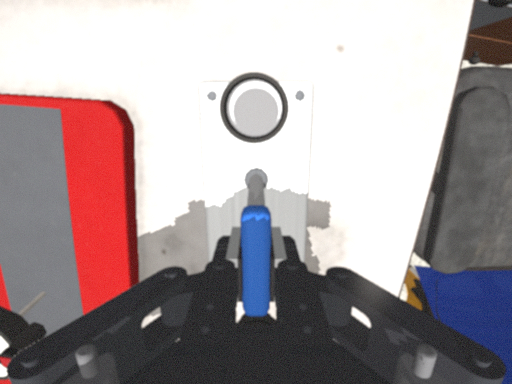

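View pics/s14.png

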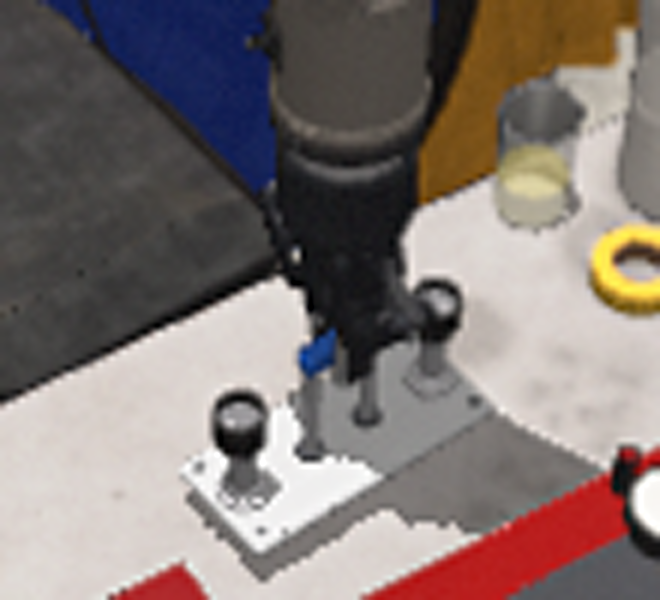

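Emit:
{"fn": "apply_moves", "kwargs": {
  "series": "0 0 0 -0.004 0 0 0.05; 0 0 0 -0.012 0 0 0.05; 0 0 0 -0.024 0 0 0.05; 0 0 0 -0.037 0 0 0.05; 0 0 0 -0.05 0 0 0.05; 0 0 0 -0.063 0 0 0.05; 0 0 0 -0.076 0 0 0.05; 0 0 0 -0.086 0 0 0.05; 0 0 0 -0.094 0 0 0.05; 0 0 0 -0.098 0 0 0.05; 0 0 0 -0.098 0 0 0.05; 0 0 0 -0.098 0 0 0.05"
}}

```text
clock: 20.02
tcp_pos: [0.5678, -0.2946, 0.1898]
orientation: [1.519, 0.974, -1.52]
contact_force: [0.4, 0.3, -3.6]
grip_width: 0.0126
```

Emit:
{"fn": "apply_moves", "kwargs": {
  "series": "0 0 0 0 0 0 0.05; 0 0 0 0 0 0 0.05; 0 0 0 0 0 0 0.05; 0 0 0 0 0 0 0.05"
}}

```text
clock: 20.52
tcp_pos: [0.5681, -0.2947, 0.1903]
orientation: [1.519, 0.974, -1.519]
contact_force: [-0.0, -0.4, -3.2]
grip_width: 0.013
```

```bash
python3 snap.py 15
python3 - <<'E'
import cv2
from h import *
a=cv2.imread('pics/w15.png'); cv2.imwrite('pics/w15b.png',cv2.convertScaleAbs(a,alpha=1.6,beta=20))
im=grab_frame('side'); cv2.imwrite('pics/side15.png',im)
E
```

```text
[ 0.5681 -0.2947  0.1903] 20.525 [-0.0236 -0.4436 -3.224 ] 0.012968945945760035 yaw -24.696239772382864 x [-0.  0. -1.] [ 0.6283  0.4814 -0.3379  1.6658  0.1805  1.0253 -0.1991]
```

View pics/w15b.png

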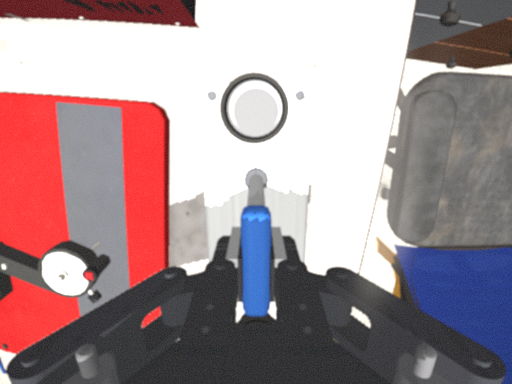

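View pics/s15.png

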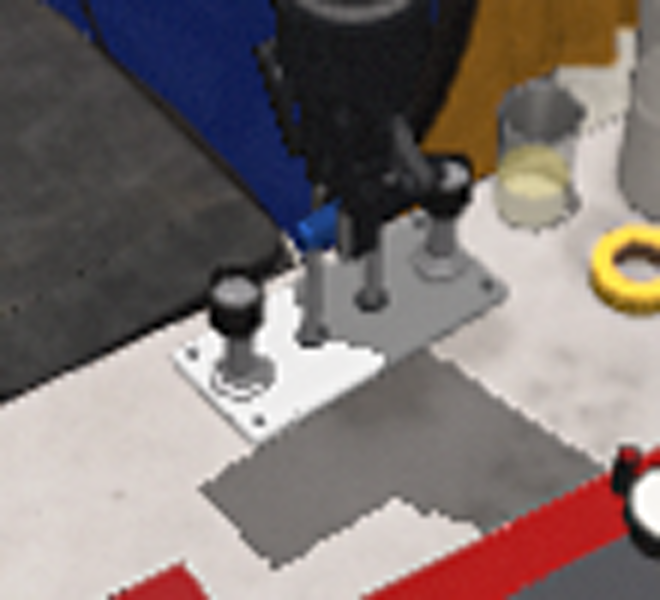

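View pics/side15.png

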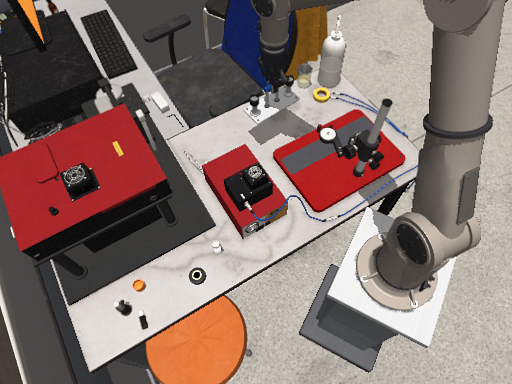

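The caddy is up 12 cm and level, with both tubes standing. The vial, puck and orange ring have not moved: they are at side-image pixels (217,247), (197,275) and (139,286), as at the start.

```bash
python3 -c "
from bench import *
s=get_obs();print(s['qvel'],s['tcp_pos']);print(hand_in())"
```

```text
[-3.11093496e-04 -2.31662447e-03  1.71923633e-05 -1.57397837e-03
  4.65729932e-04  3.38491812e-05  7.70156587e-03] [ 0.5680998  -0.29467673  0.19030598]
the job is handed in; nothing more can be done
None
```

The loose lens tube is standing on the empty seat. The caddy is held by its blue handle about 12 cm above the bench, and I handed the job in at about 20.7 s.

**Final checks**
- **Lift:** the TCP rose from z = 0.070 to 0.190 m. The load reads about 3.2–3.6 N and the arm is practically still.
- **Tubes and caddy:** the side and wrist pictures show both tubes standing on their seats and the caddy level in the grip.
- **Bystanders:** the vial, puck and orange look-alike appear at the same pixels as at the start.

**What disagreed**
- **Seat position:** the wrist view put the seat about 2 mm off sideways from the position the three cameras had given. I followed the wrist view, and before release the tube matched the caddy's midline to within about 1 mm.
- **Wrist scale:** known sizes looked about 4–10% too small in the wrist camera up close. I therefore used that camera only to compare positions, not for absolute distances.
- **Along the caddy's length:** I judged the tube's centring in this direction from TCP readings and model overlays, to about 1–2 mm.

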